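Set the lane guide to its mark and stand the carton in the lane

ROBOT

A 7-joint arm with a two-finger parallel gripper is mounted at the origin on the work surface. World frame = base frame: x ahead of the robot, y to its left, z up, the work surface at z = 0. Lengths are in mm, angles in rad, forces in N, time in s.
With the tool pointing down it reaches from about 350 to 900 mm from the base axis. Payload 8.1 kg.
Tool frame: the origin (TCP) lies midway between the tips of the shut fingers; the grasp point (between the pads) lies 19 mm behind it (robot.grasp_offset is the distance from the TCP to the grasp point, in mm); z points along the fingers, y is the line along which they close (so a half turn about z gives the same grasp; the last joint's range is limited). The gripper opens to 92 mm and grips with 3 to 60 N. Pads are 19 mm wide; open, the fingers measure 130 mm over their backs; the gripper's body (75 mm by 190 mm) begins 47 mm behind the grasp point.
Start: joints at [1.184, 0.434, 0.025, 1.573, -0.012, 1.134, -0.075], TCP at [174.979, -600.021, 192.442] pointing down, gripper open.
Joint ranges: [-2.62, 2.62], [-0.44, 2.09], [-1.27, 1.32], [0.08, 2.57], [-1.32, 4.46], [0.12, 2], [-2.74, 2.74]. Speed limits (rad/s): [2.22, 2.22, 3.01, 3.01, 3.14, 3.14, 3.14].

INTERFACE

Orientations are given as a 3x3 rotation matrix whose columns are the frame's x, y, z axes.
In Python, from bench import robot gives the robot as it stands.
- The arm moves only by the tool jog_arm, never from a script. Its argument "motion" is a list of rows, each an object of numbers: "tx", "ty", "tz": the shift along the world's x, y, z in mm; "rx", "ry", "rz": the turn, a rotation vector about the world's x, y, z in rad; "grip": the opening, from -1 (shut) to 1 (fully open). In form: [{"tx": .., "ty": .., "tz": .., "rx": .., "ry": .., "rz": .., "grip": ..}, ...]. A call has 1 to 8 rows; each row is the pose to reach, as a shift and turn from the pose commanded when the call began; what a row does not reach only later rows make up. A row lasts 1/12 s, in which the tool goes at most 41.7 mm and 7.16 degrees, less where a joint would pass 70% of its speed; a pose out of reach is approached as far as the arm can. A call with a gripper value outside its range is refused whole. The fingers move at their own pace and stop on an object; "force" is the grip in N (left out, the last holds). Time passes only in rows, so rows that repeat a pose let the fingers close. It gives the time, the measured TCP pose, the force, the opening and the grip force at its end, in the units of the state.
- robot.get_state(): the state, without advancing time (a new reading comes with each control period).
- robot.capture(name): name is "scene" or "side" or "wrist"; returns the picture (420x560x3 uint8, red, green, blue); there is no depth.
- robot.camera_params(name): a dict with "mtx" (3x3 intrinsics, pixels), "rvec" (rotation vector, rad) and "tvec" (3), from world to camera coordinates, as OpenCV has them. Camera axes: x right, y down, z forward; pixel columns grow to the right and rows downward; lengths in mm; the calibration is good to about 2 mm. A picture is of the moment at which its call begins: read the wrist's pose just before it. camera_params takes no time and is no camera call; for the wrist camera it gives the pose at the moment of the call.
- robot.hand_in(): hands the job in; it is judged then, once.
Trained networks look in the newest picture that a camera, given by its name, has taken for a name from the list of things; names that differ only in an ending like _2 or _b are one class to them, and where a whole thing is asked for, a point or a joint stands for the part that bears it (a point fixed in the world has none). Each returns a list of dicts, best first, with "conf" (0 to 1); they miss things now and then, are a little off and sometimes report something else, mostly with a low value. They report only what shows in the picture. A call takes as long as a camera call. They do not tell look-alikes from the thing itself.
- robot.outline_of(label, camera): "pixels" (420x560 bool, what is visible of it).
- robot.mark_of(label, camera): "point" ([x, y, z] in mm, in world coordinates, good to about 4 mm: a listed point, or the origin of a listed thing).
The state is a dict: "time": time; "joint_pos": joint angles; "dq": joint speeds; "joint_torque": joint torques, N m; "position": TCP position; "tcp_rot": TCP orientation; "contact_force": force on the tool from outside, world axes, zero at the start; "wrist_torque": the same for the moment, N m; "width": finger opening in mm; "finger_force": force on a finger pad.
Only numpy, scipy, OpenCV 4.12 (cv2) and the standard library are available. Lean on these libraries where they do the work, as an engineer would, in place of code of your own. Each camera call takes 0.05 s, during which the arm holds its last target. There are 200 camera calls.

TASK

Set the packing lane for this carton: turn the black knob, a little at a time, until the pointer on the moving guide lines up with the point of the black clip on the scale, and let go of the knob. Then take the cardboard carton from its sloping cradle and stand it upright on its long thin edge between the two guides, along the lane and about midway along them, lowering it until it stands on the bed before you let go. Leave the guide on its mark and do not disturb the tub and the stack of crackers nearby.

Things in the scene. Friction and masses are not known exactly. Their poses are not given: they have to be found in the camera images.
- station: fixed guide station: white bed plate 220 x 300 x 12 mm, x -110..110, y -160..140 of its frame; origin at table level, z up. Lane along y between a fixed guide (point fixed_face) and, at lower x, a moving guide; both steel, 12 thick, 150 long, tops at z 52. Knob at x 0, y -120 on a 60 x 60 block, top z 42. Scale block at y 114..138, top z 36. Brackets behind the moving guide: top z 42
- fixed_face (a point): middle of the fixed guide's inner face at bed level: x +40, y +15, z 12 of the station; axes as the station's
- guide_face (a point): middle of the moving guide's inner face (it looks to +x of the station), at bed level, station y +15; axes as the station's. It slides along the station's x. The clear lane runs from here to fixed_face: 62 mm wide at knob value 0, 40 to 48 mm wide when the pointer is on the mark
- pointer_tip (a point): tip of the dark steel pointer on the +y end of the moving guide, pointing to +y; it moves with the guide along the station's x
- mark_tip (a point): the point of the small black clip (12 mm wide) on the scale block, facing the pointer; fixed, but in a different place on the scale each time; axes as the station's. Lined up = same station x as the pointer tip (the two tips pass 1.5 mm apart in y)
- knob (a joint): angle of the black knob about its vertical axis, rad, 0 to 5, growing clockwise seen from above. Each rad moves the guide and pointer 8 mm towards +x of the station (lane narrower). Starts at 0.1 to 1.1; the mark needs more. Stiff: about 0.12 N m to turn; it stays where it is left, and pushing the guide with less than about 15 N does not move it
- knob_grip (a point): on the knob's axis at the height to grip its bar, 79 mm above the table. The bar is 42 x 14 mm in plan, 32 mm tall (16 mm above and below this point), on a 44 mm disc; at joint value 0 it lies along the station's x, at value q it is turned clockwise by q. Axes turn with the knob.
- carton: closed rigid cardboard carton, 30 mm thick (x), 140 long (y), 95 tall (z), 0.15 to 0.3 kg. Origin: centre of the long thin face (30 x 140) it is to stand on. It starts in the cradle, resting on that face, its z axis leaning about 26 degrees from vertical towards the cradle's +x (away from the robot). Grip it across its 30 mm thickness near its top
- carton_mid (a point): centre of the carton; standing on the bed it is 59.5 mm above the table
- cradle: fixed steel cradle, base 100 x 130 x 8 mm, origin under its centre, z up. A sloped ledge (carton's lower face centred at about x -20, z 50 mm) and a sloped back plate on the +x side that supports the lowest 40 mm of the carton along its slope; the upper 55 mm stands free
- tub: loose white plastic tub 90 x 120 x 40 mm, origin under its centre; bystander
- cracker_stack: loose stack of crackers, 54 mm across, 40 mm tall, origin under its centre; bystander
Not all that is in view belongs to the job. What is shaped like the carton but blue or green is not meant.

How it is judged:
By the outcome, as a careful person would: the job done as asked, in the order asked, and still so for the second after the job is handed in, with the robot touching nothing.
It also fails if it takes over 72 s, if anything falls off the work surface, if the arm or the gripper's body presses on something with over 40 N, if the wrist force passes 120 N, or if a joint passes its speed limit or range.

## Working session

There is one attempt and no reset: what is moved stays moved. The work goes in short steps, Python scripts to look and compute and a tool call to move; the robot and the scene stay as the last step left them, time stands still between calls to the robot, and variables do not carry over. Pictures are saved under pics/ and viewed, at most 10 in all, crops included, and the job is handed in when it is done.

Besides the shell and the picture viewer there is one more tool, called as name(argument=value, ...) on one line, values as JSON. jog_arm: Moves the arm, as the interface text tells. Its arguments: {"type":"object","properties":{"motion":{"type":"array","items":{"type":"object","properties":{"tx":{"type":"number"},"ty":{"type":"number"},"tz":{"type":"number"},"rx":{"type":"number"},"ry":{"type":"number"},"rz":{"type":"number"},"grip":{"type":"number"}}}},"force":{"type":"number"}},"required":["motion"]}

```bash
ls; mkdir -p pics
cat > h.py <<'E'
import numpy as np, cv2
from bench import robot
def P(c):
    p=robot.camera_params(c); K=np.array(p["mtx"],float); R=cv2.Rodrigues(np.array(p["rvec"],float))[0]; return K,R,np.array(p["tvec"],float).ravel()
def proj(c,X):
    K,R,t=P(c); q=(K@(R@np.atleast_2d(X).T+t[:,None])).T; return q[:,:2]/q[:,2:]
def onz(c,uv,z,cam=None):
    K,R,t=cam or P(c); uv=np.atleast_2d(uv).astype(float)
    d=(R.T@np.linalg.inv(K)@np.c_[uv,np.ones(len(uv))].T).T; o=-R.T@t
    return o+d*((z-o[2])/d[:,2])[:,None]
def save(im,n): cv2.imwrite("pics/"+n,cv2.cvtColor(im,cv2.COLOR_RGB2BGR))
E
python3 - <<'E'
from h import *
np.set_printoptions(precision=1,suppress=True)
a=robot.capture("scene");b=robot.capture("side")
for c in("scene","side"):
    K,R,t=P(c);print(c,-R.T@t,K[0,0],R[2])
    for l in["station","fixed_face","guide_face","pointer_tip","mark_tip","knob_grip","carton","carton_mid","cradle","tub","cracker_stack"]:
        print(l,[(np.array(r["point"]),round(r["conf"],2),proj(c,r["point"])[0]) for r in robot.mark_of(l,c)][:3])
save(a,"a.png");save(b,"b.png");print(robot.get_state()["time"])
E
```

```text
pics
scene [1024.5  153.7  825. ] 398.3983045863946 [-0.6 -0.1 -0.8]
station [(array([ 566.1, -195.5,    0.2]), 0.59, array([189.8, 227.2]))]
fixed_face [(array([ 611. , -178.4,   16.5]), 0.93, array([188.1, 240.5])), (array([ 568.5, -193.9,   -2. ]), 0.23, array([190.2, 228.6]))]
guide_face [(array([ 555.9, -173.4,    8.8]), 0.87, array([199.2, 223.8]))]
pointer_tip [(array([554.4, -71.3,  37.6]), 0.57, array([238.2, 225.8]))]
mark_tip [(array([561.6, -72.2,  35.3]), 0.45, array([236.9, 228.8]))]
knob_grip [(array([ 559.8, -309.9,   78.2]), 0.6, array([139.1, 196.5])), (array([763.2,  21. ,  -0.4]), 0.52, array([250.4, 325.5]))]
carton [(array([394.3, 203.4,  12.9]), 0.89, array([362.1, 203.1])), (array([415. , 359.7,  12. ]), 0.73, array([424.4, 223. ])), (array([528.2, 184. ,  46.1]), 0.69, array([347.9, 238.4]))]
carton_mid [(array([549.3, 173.8,  92.5]), 0.96, array([344.7, 234.3])), (array([460.6, 367.1,  16.1]), 0.92, array([427.1, 238.2])), (array([355.5, 173.6,  11.4]), 0.76, array([352.7, 189.4]))]
cradle [(array([546.8, 172.5,   0.7]), 0.72, array([339.1, 253.9])), (array(
[... 729 characters left out ...]
  82.3]), 0.58, array([332.4, 152. ]))]
carton [(array([413.7, 362.8,  16.1]), 0.73, array([209.7, 300. ])), (array([244.8, 326. ,  14.4]), 0.73, array([279.3, 332.7])), (array([642.5, 397.1,  14.1]), 0.72, array([137.2, 261.1]))]
carton_mid [(array([459.3, 364.8,  13.5]), 0.73, array([195.7, 291. ])), (array([198. , 304.9,  11.3]), 0.64, array([304. , 340.1])), (array([678.1, 361.5,  16.8]), 0.6, array([141.5, 247. ]))]
cradle [(array([547.3, 177.7,  -3.5]), 0.62, array([230.2, 241. ]))]
tub [(array([717.4, 135.7,   3.8]), 0.79, array([201.2, 208.3]))]
cracker_stack [(array([758.3,  24.6,   6.9]), 0.79, array([219.7, 188.3])), (array([526.2, 185.1,  46.8]), 0.74, array([232.7, 230.7]))]
1.2
```

View pics/a.png

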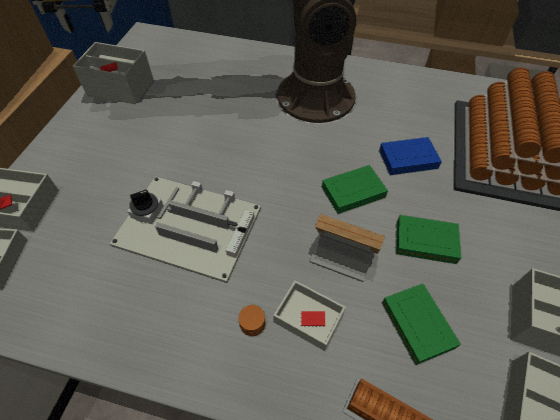

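Run:
```python
from h import *
a=cv2.imread("pics/a.png");b=cv2.imread("pics/b.png")
c=np.hstack([cv2.resize(a[170:290,300:400],(400,480),interpolation=2),cv2.resize(b[150:270,180:280],(400,480),interpolation=2)])
cv2.imwrite("pics/c.png",c)
s=robot.get_state();print(s["position"],s["tcp_rot"],s["contact_force"],s["width"])
```

```text
[ 174.98293207 -600.05081634  192.46901713] [[ 9.60023275e-01  2.79920185e-01  2.82413340e-05]
 [ 2.79920187e-01 -9.60023266e-01 -1.32363145e-04]
 [-9.93877829e-06  1.34977019e-04 -9.99999991e-01]] [-0.0989311   0.16030971 -1.49495805] 91.68654965462301
```

View pics/c.png

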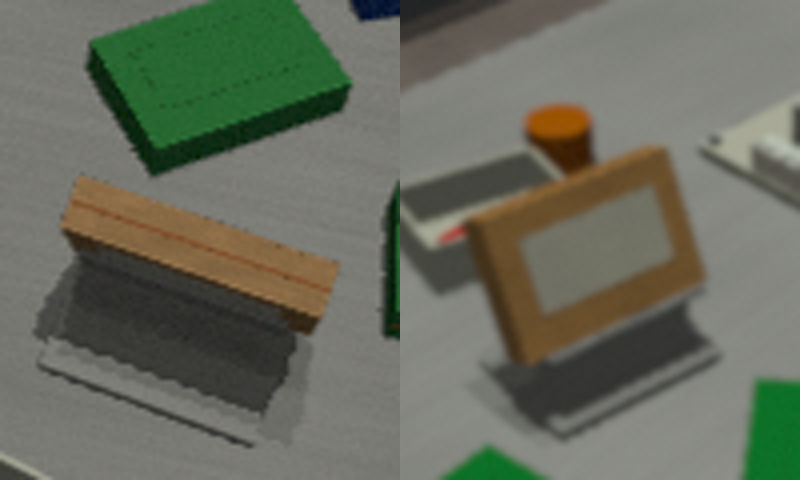

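The brown carton in the cradle at scene (348,235) is the one meant. The green ones at (355,188), (428,238) and (420,322) and the blue one at (410,155) lie flat, so they are look-alikes. The crop confirms it: brown card, leaning in the steel cradle. The station is at (188,225) with its knob at (142,202), the tub at (310,315) and the crackers at (252,320). I'll go over the station for a wrist view.

jog_arm(motion=[{"tx": 160,"ty": 180,"tz": 160,"rz": 0.9,"grip": 1},{"tx": 160,"ty": 180,"tz": 160,"rz": 0.9},{"tx": 160,"ty": 180,"tz": 160,"rz": 0.9},{"tx": 160,"ty": 180,"tz": 160,"rz": 0.9},{"tx": 160,"ty": 180,"tz": 160,"rz": 0.9},{"tx": 160,"ty": 180,"tz": 160,"rz": 0.9},{"tx": 160,"ty": 180,"tz": 160,"rz": 0.9},{"tx": 160,"ty": 180,"tz": 160,"rz": 0.9}])

```text
schema error: expected keys tx, ty, tz, rx, ry, rz, grip
```

jog_arm(motion=[{"tx": 210,"ty": 180,"rz": 0.9},{"tx": 210,"ty": 180,"rz": 0.9},{"tx": 210,"ty": 180,"rz": 0.9},{"tx": 210,"ty": 180,"rz": 0.9},{"tx": 210,"ty": 180,"rz": 0.9},{"tx": 210,"ty": 180,"rz": 0.9},{"tx": 210,"ty": 180,"rz": 0.9},{"tx": 210,"ty": 180,"rz": 0.9}])

```text
schema error: expected keys tx, ty, tz, rx, ry, rz, grip
```

Run:
```python
from h import *
np.set_printoptions(precision=3,suppress=True)
s=robot.get_state();T=np.array(s["tcp_rot"]);print(s["joint_pos"],s["position"],T)
K,R,t=P("wrist");print("cam in tool",T.T@(-R.T@t-s["position"]),(R@T).T,K[0])
w=robot.capture("wrist");save(w,"w1.png")
for l in["station","fixed_face","guide_face","pointer_tip","mark_tip","knob_grip"]:
    print(l,[(np.array(r["point"]),round(r["conf"],2),proj("wrist",r["point"])[0]) for r in robot.mark_of(l,"wrist")][:3])
```

```text
[ 1.184  0.434  0.025  1.573 -0.012  1.134 -0.075] [ 174.983 -600.051  192.469] [[ 0.96  0.28  0.  ]
 [ 0.28 -0.96 -0.  ]
 [-0.    0.   -1.  ]]
cam in tool [  67.797    0.064 -192.055] [[ 0.001 -0.968 -0.251]
 [ 1.     0.001 -0.001]
 [ 0.001 -0.251  0.968]] [349.556   0.    280.229]
station []
fixed_face []
guide_face []
pointer_tip []
mark_tip []
knob_grip []
```

View pics/w1.png

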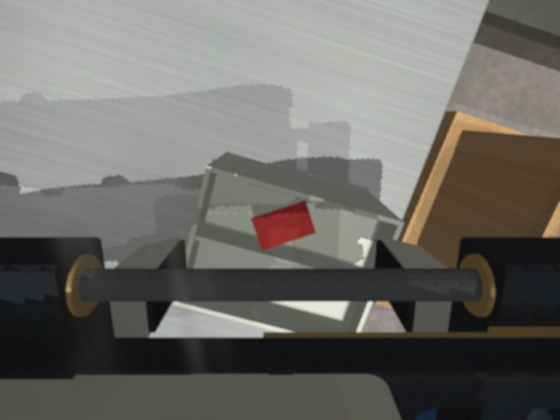

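The moves were refused because every key is needed in each row. The arm has not moved, and the wrist picture only shows the grey tray under it. I'll resend them.

jog_arm(motion=[{"tx": 160,"ty": 180,"tz": 160,"rx": 0,"ry": 0,"rz": 0.9,"grip": 1},{"tx": 160,"ty": 180,"tz": 160,"rx": 0,"ry": 0,"rz": 0.9,"grip": 1},{"tx": 160,"ty": 180,"tz": 160,"rx": 0,"ry": 0,"rz": 0.9,"grip": 1},{"tx": 160,"ty": 180,"tz": 160,"rx": 0,"ry": 0,"rz": 0.9,"grip": 1},{"tx": 160,"ty": 180,"tz": 160,"rx": 0,"ry": 0,"rz": 0.9,"grip": 1},{"tx": 160,"ty": 180,"tz": 160,"rx": 0,"ry": 0,"rz": 0.9,"grip": 1},{"tx": 160,"ty": 180,"tz": 160,"rx": 0,"ry": 0,"rz": 0.9,"grip": 1},{"tx": 160,"ty": 180,"tz": 160,"rx": 0,"ry": 0,"rz": 0.9,"grip": 1}])

```text
time: 2.22
position: [341.9, -415.1, 357.5]
tcp_rot: [[0.362, 0.932, 0.008], [0.932, -0.362, -0.003], [-0.0, 0.008, -1.0]]
contact_force: [0.5, -0.0, -0.2]
width: 91.7
finger_force: 0.0
```

jog_arm(motion=[{"tx": 210,"ty": 180,"tz": 0,"rx": 0,"ry": 0,"rz": 0.9,"grip": 1},{"tx": 210,"ty": 180,"tz": 0,"rx": 0,"ry": 0,"rz": 0.9,"grip": 1},{"tx": 210,"ty": 180,"tz": 0,"rx": 0,"ry": 0,"rz": 0.9,"grip": 1},{"tx": 210,"ty": 180,"tz": 0,"rx": 0,"ry": 0,"rz": 0.9,"grip": 1},{"tx": 210,"ty": 180,"tz": 0,"rx": 0,"ry": 0,"rz": 0.9,"grip": 1},{"tx": 210,"ty": 180,"tz": 0,"rx": 0,"ry": 0,"rz": 0.9,"grip": 1},{"tx": 210,"ty": 180,"tz": 0,"rx": 0,"ry": 0,"rz": 0.9,"grip": 1},{"tx": 210,"ty": 180,"tz": 0,"rx": 0,"ry": 0,"rz": 0.9,"grip": 1}])

```text
time: 2.88
position: [548.8, -233.7, 351.7]
tcp_rot: [[-0.504, 0.863, 0.001], [0.863, 0.504, 0.004], [0.003, 0.003, -1.0]]
contact_force: [-1.7, 1.2, -0.9]
width: 92.2
finger_force: 0.0
```

Run:
```python
from h import *
np.set_printoptions(precision=3,suppress=True)
s=robot.get_state();T=np.array(s["tcp_rot"]);print(s["time"],s["joint_pos"],s["position"],T)
w=robot.capture("wrist");save(w,"w2.png")
for l in["station","fixed_face","guide_face","pointer_tip","mark_tip","knob_grip"]:
    print(l,[(np.array(r["point"]),round(r["conf"],2),proj("wrist",r["point"])[0]) for r in robot.mark_of(l,"wrist")][:3])
```

```text
2.8833 [ 0.658  0.355 -0.502  1.341  0.165  1.487  0.697] [ 548.847 -233.743  351.718] [[-0.504  0.863  0.001]
 [ 0.863  0.504  0.004]
 [ 0.003  0.003 -1.   ]]
station [(array([ 564. , -193.3,   -0.7]), 0.67, array([304.901, 139.104]))]
fixed_face [(array([ 606.7, -177.1,   10.7]), 0.9, array([336.3  , 143.365]))]
guide_face [(array([ 553.4, -175.4,   10. ]), 0.84, array([306.803, 124.15 ]))]
pointer_tip [(array([556.5, -74.2,  37.1]), 0.83, array([348.188,  58.627]))]
mark_tip [(array([560.4, -76.1,  34.2]), 0.56, array([349.442,  61.769])), (array([764.6,  18.1,   1.9]), 0.54, array([497.568,  77.689]))]
knob_grip [(array([ 557.2, -315.5,   79.1]), 0.77, array([261.912, 217.147]))]
```

View pics/w2.png

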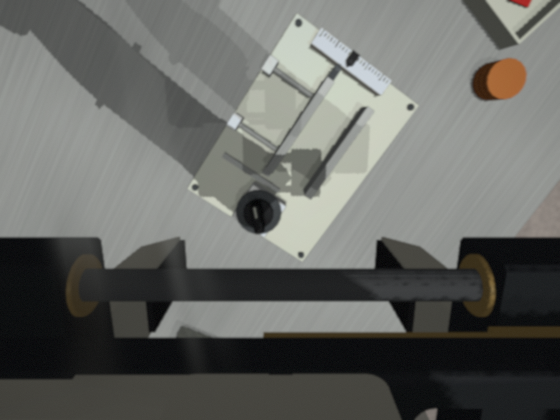

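The wrist view shows the whole station: bed corners at (297,15), (417,106), (189,187) and (301,260). The knob is at (257,212), the scale at (350,60) with its black clip at (352,60), and the pointer at about (335,70). Next come the station pose and enlarged crops of the knob and scale.

Run:
```python
from h import *
from scipy.optimize import least_squares
np.set_printoptions(precision=2,suppress=True)
w=cv2.imread("pics/w2.png")
c=np.hstack([cv2.resize(w[180:244,225:289],(400,400),interpolation=2),cv2.resize(w[20:100,310:390],(400,400),interpolation=2)])
cv2.imwrite("pics/d.png",c)
m=robot.outline_of("station","wrist")
mk=m[0]["pixels"].astype(np.uint8);print(m[0]["conf"],mk.sum())
# bed polygon: hull corners
g=cv2.cvtColor(w,cv2.COLOR_BGR2GRAY)
guess=np.array([[297,14],[418,106],[188,187],[301,261]],np.float32)
q=cv2.cornerSubPix(g,guess.copy().reshape(-1,1,2),(5,5),(-1,-1),(3,50,.01)).reshape(-1,2);print(q)
L=np.array([[-110,140],[110,140],[-110,-160],[110,-160]],float)
for pts in(guess,q):
    W=onz("wrist",pts,12)[:,:2];
    f=lambda p:(np.c_[L[:,0]*np.cos(p[2])-L[:,1]*np.sin(p[2])+p[0],L[:,0]*np.sin(p[2])+L[:,1]*np.cos(p[2])+p[1]]-W).ravel()
    r=least_squares(f,[565,-194,0.05]);print(r.x,f(r.x))
```

```text
0.91 29376
[[297.81  17.09]
 [414.57 106.07]
 [190.53 186.49]
 [301.   261.  ]]
[ 562.42 -201.06   -0.09] [-1.27  2.57  2.04  1.51 -2.22 -2.79  1.46 -1.3 ]
[ 562.81 -201.73   -0.09] [-4.    4.56  6.58  3.57 -4.69 -6.3   2.11 -1.82]
```

View pics/d.png

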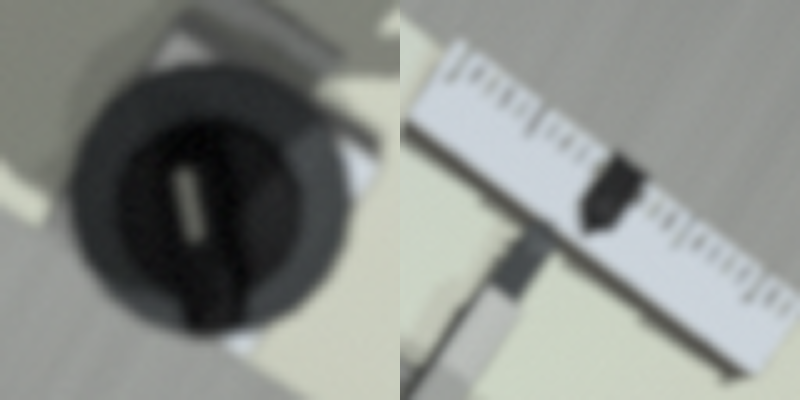

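```bash
cat > fit.py <<'E'
from h import *
from scipy.optimize import minimize
L=np.array([[-110,-160],[110,-160],[110,140],[-110,140]],float)
def s2w(p,X):
    c,s=np.cos(p[2]),np.sin(p[2]);X=np.atleast_2d(np.asarray(X,float));return np.c_[p[0]+X[:,0]*c-X[:,1]*s,p[1]+X[:,0]*s+X[:,1]*c,X[:,2]]
def iou(p,c,m):
    a=np.zeros(m.shape,np.uint8)
    h=np.concatenate([proj(c,s2w(p,np.c_[L,np.full(4,z)])) for z in(0,12)])
    h=cv2.convexHull(h.astype(np.float32)).reshape(-1,2)
    cv2.fillPoly(a,[np.round(h*16).astype(np.int32)],1,shift=4)
    return (a&m).sum()/(a|m).sum()
E
python3 - <<'E'
from fit import *
np.set_printoptions(precision=3,suppress=True)
ms={}
for c in("wrist","scene","side"):
    if c!="wrist": robot.capture(c)
    r=robot.outline_of("station",c)
    if r: ms[c]=r[0]["pixels"].astype(np.uint8);
for cs in(["wrist"],["scene"],["side"],list(ms)):
    if any(c not in ms for c in cs): continue
    f=lambda p:-sum(iou(p,c,ms[c]) for c in cs)/len(cs)
    b=min((minimize(f,[565,-195,y],method="Nelder-Mead",options=dict(initial_simplex=np.array([[565,-195,y],[575,-195,y],[565,-185,y],[565,-195,y+.06]]))) for y in(-.1,0,.05)),key=lambda r:r.fun)
    print(cs,b.x,b.fun,s2w(b.x,[[0,-120,79],[40,15,12]]))
a=np.array([[180,170],[198,240]])*64/400+[225,180]
print("line",onz("wrist",a,95),"tips",onz("wrist",np.array([[588,234],[545,232]])*[1,1]*80/400+[310-80,20],36))
E
```

```text
['wrist'] [ 563.1   -198.13    -0.086] -0.9785331547220362 [[ 552.79  -317.687   79.   ]
 [ 604.241 -186.623   12.   ]]
['scene'] [ 562.412 -192.269   -0.062] -0.9529540481400438 [[ 554.926 -312.035   79.   ]
 [ 603.27  -179.793   12.   ]]
['side'] [ 564.081 -191.897   -0.075] -0.921579532814238 [[ 555.092 -311.56    79.   ]
 [ 605.093 -179.936   12.   ]]Traceback (most recent call last):
  File "<stdin>", line 11, in <module>
  File "<stdin>", line 11, in <genexpr>
    res = _minimize_neldermead(fun, x0, args, callback, bounds=bounds,
                               **options)
    fsim[j] = func(sim[j])
              ~~~~^^^^^^^^
    fx = function(np.copy(x), *(wrapper_args + args))
  File "<stdin>", line 10, in <lambda>
  File "<stdin>", line 10, in <genexpr>
  File "fit.py", line 8, in iou
    h=np.concatenate([proj(c,s2w(p,np.c_[L,np.full(4,z)])) for z in(0,12)])
                      ~~~~^^^^^^^^^^^^^^^^^^^^^^^^^^^^^^^^
  File "h.py", line 6, in proj
    K,R,t=P(c); q=(K@(R@np.atleast_2d(X).T+t[:,None])).T; return q[:,:2]/q[:,2:]
          ~^^^
  File "h.py", line 4, in P
    p=robot.camera_params(c); K=np.array(p["mtx"],float); R=cv2.Rodrigues(np.array(p["rvec"],float))[0]; return K,R,np.array(p["tvec"],float).ravel()
ValueError: time passes only in moves, steps and waits
```

```bash
sed -i 's/^def P(c):/from functools import lru_cache\n@lru_cache\ndef P(c):/' h.py
python3 - <<'E'
from fit import *
np.set_printoptions(precision=3,suppress=True)
ms={}
s=robot.get_state();print(s["time"],s["position"],np.abs(s["dq"]).max())
for c in("wrist","scene","side"):
    P(c);im=robot.capture(c)
    if c=="wrist":save(im,"w3.png")
    r=robot.outline_of("station",c)
    if r: ms[c]=r[0]["pixels"].astype(np.uint8)
for l in["pointer_tip","mark_tip","knob_grip","fixed_face"]:
    print(l,[(np.array(r["point"]),round(r["conf"],2),proj("wrist",r["point"])[0]) for r in robot.mark_of(l,"wrist")][:3])
for cs in(["wrist"],list(ms)):
    f=lambda p:-sum(iou(p,c,ms[c]) for c in cs)/len(cs)
    b=minimize(f,[565,-195,-.05],method="Nelder-Mead",options=dict(initial_simplex=np.array([[565,-195,-.1],[575,-195,-.1],[565,-185,-.1],[565,-195,0]])))
    print(cs,b.x,b.fun,s2w(b.x,[[0,-120,79],[40,15,12]]))
w=cv2.imread("pics/w3.png");w2=cv2.imread("pics/w2.png");print(cv2.phaseCorrelate(*[cv2.cvtColor(x,7)[0:230].astype(np.float32) for x in(w2,w)]))
a=np.array([[180,170],[198,240]])*64/400+[225,180]
print("line",onz("wrist",a,95),"tips",onz("wrist",np.array([[588,234],[545,232]])*80/400+[230,20],36))
E
```

```text
3.5333 [ 544.79  -240.248  352.552] 0.002544324344118219
pointer_tip [(array([556.1, -78.6,  39.7]), 0.71, array([345.696,  62.244]))]
mark_tip [(array([561.4, -75.1,  35.3]), 0.42, array([349.775,  62.356]))]
knob_grip [(array([ 555.9, -316. ,   79.3]), 0.94, array([259.842, 217.593]))]
fixed_face [(array([ 604.1, -176. ,    8.6]), 0.92, array([334.608, 141.902]))]
['wrist'] [ 567.139 -189.881   -0.062] -0.9785970268117866 [[ 559.734 -309.652   79.   ]
 [ 607.989 -177.378   12.   ]]
['wrist', 'scene', 'side'] [ 566.094 -192.062   -0.066] -0.9462732120232076 [[ 558.159 -311.799   79.   ]
 [ 606.999 -179.74    12.   ]]
((1.145208770433669, -1.1449386752093744), 0.12114725234331908)
line [[ 540.507 -302.724   95.   ]
 [ 551.253 -314.53    95.   ]] tips [[561.773 -81.492  36.   ]
 [551.287 -86.815  36.   ]]
```

jog_arm(motion=[{"tx": 13.5,"ty": -71.5,"tz": -140,"rx": 0,"ry": 0,"rz": 0.2,"grip": 1},{"tx": 13.5,"ty": -71.5,"tz": -140,"rx": 0,"ry": 0,"rz": 0.2,"grip": 1},{"tx": 13.5,"ty": -71.5,"tz": -140,"rx": 0,"ry": 0,"rz": 0.2,"grip": 1},{"tx": 13.5,"ty": -71.5,"tz": -140,"rx": 0,"ry": 0,"rz": 0.2,"grip": 1},{"tx": 13.5,"ty": -71.5,"tz": -140,"rx": 0,"ry": 0,"rz": 0.2,"grip": 1},{"tx": 13.5,"ty": -71.5,"tz": -140,"rx": 0,"ry": 0,"rz": 0.2,"grip": 1},{"tx": 13.5,"ty": -71.5,"tz": -140,"rx": 0,"ry": 0,"rz": 0.2,"grip": 1},{"tx": 13.5,"ty": -71.5,"tz": -140,"rx": 0,"ry": 0,"rz": 0.2,"grip": 1}])

```text
time: 4.7
position: [560.1, -310.4, 215.0]
tcp_rot: [[-0.655, 0.755, 0.004], [0.755, 0.655, -0.001], [-0.003, 0.002, -1.0]]
contact_force: [-0.1, 0.3, 0.7]
width: 91.6
finger_force: 0.0
```

Run:
```python
from h import *
np.set_printoptions(precision=3,suppress=True)
s=robot.get_state();print(s["time"],s["joint_pos"],s["position"],np.abs(s["dq"]).max(),s["tcp_rot"])
P("wrist");w=robot.capture("wrist");save(w,"w4.png")
u=proj("wrist",[[558.5,-311.5,95],[558.5,-311.5,63]]);print(u)
r=robot.mark_of("knob_grip","wrist");print(r[:2])
x,y=u[0].astype(int);print(x-60,y-60)
c=cv2.resize(w[max(y-60,0):y+60,x-60:x+60],None,fx=5,fy=5,interpolation=2);c=np.clip(c.astype(float)*2,0,255).astype(np.uint8);save(c,"e.png")
```

```text
4.7 [ 0.748  0.494 -0.499  1.472  0.242  1.234  0.934] [ 560.06  -310.373  214.963] 0.008357090757729396 [[-0.655  0.755  0.004]
 [ 0.755  0.655 -0.001]
 [-0.003  0.002 -1.   ]]
[[277.211 190.002]
 [277.365 183.191]]
[{'point': [558.0, -314.8, 79.7], 'conf': 0.69}, {'point': [610.9, -175.5, 10.2], 'conf': 0.53}]
217 130
```

View pics/e.png

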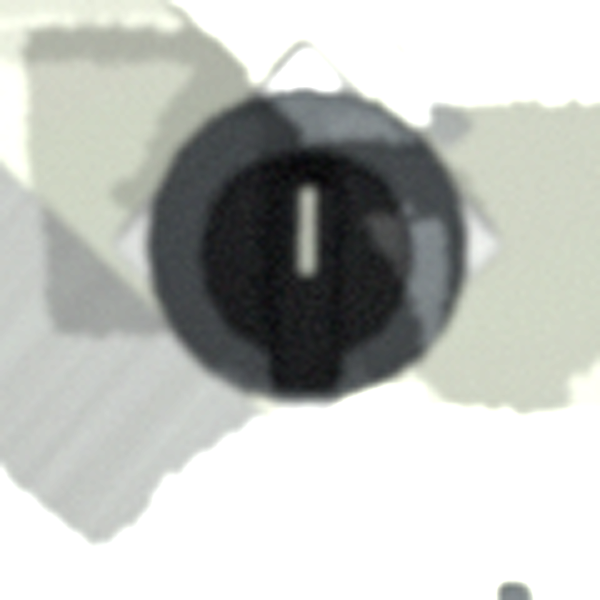

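The enlarged crop shows the knob bar running straight up and down the picture with its white line at (307,230), which is crop centre x 307 or image x 278.4. The bar therefore lies along tool x and is centred about 2 mm to the tool's −y. Descending now.

jog_arm(motion=[{"tx": -1.2,"ty": 1.5,"tz": -100,"rx": 0,"ry": 0,"rz": 0,"grip": 1},{"tx": -1.2,"ty": 1.5,"tz": -100,"rx": 0,"ry": 0,"rz": 0,"grip": 1},{"tx": -1.2,"ty": 1.5,"tz": -100,"rx": 0,"ry": 0,"rz": 0,"grip": 1},{"tx": -1.2,"ty": 1.5,"tz": -120,"rx": 0,"ry": 0,"rz": 0,"grip": 1},{"tx": -1.2,"ty": 1.5,"tz": -135,"rx": 0,"ry": 0,"rz": 0,"grip": 1},{"tx": -1.2,"ty": 1.5,"tz": -145,"rx": 0,"ry": 0,"rz": 0,"grip": 1},{"tx": -1.2,"ty": 1.5,"tz": -145,"rx": 0,"ry": 0,"rz": 0,"grip": 1},{"tx": -1.2,"ty": 1.5,"tz": -145,"rx": 0,"ry": 0,"rz": 0,"grip": 1}])

```text
time: 5.47
position: [557.8, -309.8, 68.2]
tcp_rot: [[-0.654, 0.756, 0.001], [0.756, 0.654, -0.0], [-0.001, 0.0, -1.0]]
contact_force: [-0.4, 0.4, 1.1]
width: 91.9
finger_force: 0.0
```

jog_arm(motion=[{"tx": 0,"ty": 0,"tz": 0,"rx": 0,"ry": 0,"rz": 0,"grip": -0.8},{"tx": 0,"ty": 0,"tz": 0,"rx": 0,"ry": 0,"rz": 0,"grip": -0.8},{"tx": 0,"ty": 0,"tz": 0,"rx": 0,"ry": 0,"rz": 0,"grip": -0.8},{"tx": 0,"ty": 0,"tz": 0,"rx": 0,"ry": 0,"rz": 0,"grip": -0.8},{"tx": 0,"ty": 0,"tz": 0,"rx": 0,"ry": 0,"rz": 0,"grip": -0.8},{"tx": 0,"ty": 0,"tz": 0,"rx": 0,"ry": 0,"rz": 0,"grip": -0.8}], force=30)

```text
time: 5.97
position: [557.4, -310.1, 67.7]
tcp_rot: [[-0.654, 0.757, 0.0], [0.757, 0.654, -0.0], [-0.0, 0.0, -1.0]]
contact_force: [0.1, -0.1, -0.5]
width: 56.5
finger_force: 0.0
```

jog_arm(motion=[{"tx": 0,"ty": 0,"tz": 0,"rx": 0,"ry": 0,"rz": 0,"grip": -0.9},{"tx": 0,"ty": 0,"tz": 0,"rx": 0,"ry": 0,"rz": 0,"grip": -0.9},{"tx": 0,"ty": 0,"tz": 0,"rx": 0,"ry": 0,"rz": 0,"grip": -0.9},{"tx": 0,"ty": 0,"tz": 0,"rx": 0,"ry": 0,"rz": 0,"grip": -0.9},{"tx": 0,"ty": 0,"tz": 0,"rx": 0,"ry": 0,"rz": 0,"grip": -0.9},{"tx": 0,"ty": 0,"tz": 0,"rx": 0,"ry": 0,"rz": 0,"grip": -0.9},{"tx": 0,"ty": 0,"tz": 0,"rx": 0,"ry": 0,"rz": 0,"grip": -0.9},{"tx": 0,"ty": 0,"tz": 0,"rx": 0,"ry": 0,"rz": 0,"grip": -0.9}], force=30)

```text
time: 6.63
position: [557.3, -310.0, 67.4]
tcp_rot: [[-0.654, 0.756, 0.0], [0.756, 0.654, 0.0], [0.0, 0.0, -1.0]]
contact_force: [-0.4, 0.3, -0.0]
width: 6.0
finger_force: 0.0
```

Run:
```python
from h import *
np.set_printoptions(precision=2,suppress=True)
s=robot.get_state();print({k:np.array(s[k]) for k in("time","joint_pos","position","contact_force","wrist_torque","width","finger_force")})
for c in("scene","side","wrist"):
  P(c);robot.capture(c)
  for l in["pointer_tip","mark_tip","guide_face"]:
    print(c,l,[(np.array(r["point"]),round(r["conf"],2),proj(c,r["point"])[0]) for r in robot.mark_of(l,c)][:2])
```

```text
{'time': array(6.63), 'joint_pos': array([ 0.73,  0.62, -0.46,  1.65,  0.32,  0.95,  0.86]), 'position': array([ 557.28, -310.02,   67.43]), 'contact_force': array([-0.37,  0.26, -0.05]), 'wrist_torque': array([ 0.05, -0.16, -0.03]), 'width': array(6.05), 'finger_force': array(0.)}
scene pointer_tip [(array([553.8, -74.2,  39.2]), 0.82, array([237.03, 224.97]))]
scene mark_tip [(array([547. , 176.3,  -1.8]), 0.55, array([340.58, 254.84])), (array([560.5, -75.8,  37.7]), 0.46, array([235.54, 227.49]))]
scene guide_face [(array([ 554.9, -172.6,   10.7]), 0.71, array([199.57, 223.12]))]
side pointer_tip [(array([552.4, -77. ,  39.6]), 0.67, array([289.22, 190.11])), (array([759.5,  23. ,   4.3]), 0.6, array([219.91, 188.7 ]))]
side mark_tip [(array([ 559.7, -310.2,   81.2]), 0.37, array([331.61, 152.3 ]))]
side guide_face [(array([ 552.8, -174.6,   11.4]), 0.67, array([307.86, 185.82]))]
wrist pointer_tip []
wrist mark_tip [(array([ 564.3, -191.4,   -0.5]), 0.6, array([396.75,  88.44]))]
wrist guide_face [(array([ 557. , -174.6,   10.2]), 0.63, array([412.4 ,  59.66]))]
```

The opening reads 6 mm with no force, so the bar is not between the pads. I need to look.

Run:
```python
from h import *
c=[]
P("wrist");w=robot.capture("wrist");s=robot.capture("side");a=robot.capture("scene")
u=proj("side",[557,-310,80])[0].astype(int);v=proj("scene",[557,-310,80])[0].astype(int);print(u,v)
A=cv2.resize(s[u[1]-60:u[1]+40,u[0]-50:u[0]+50],(400,400),interpolation=2)
B=cv2.resize(a[v[1]-60:v[1]+40,v[0]-50:v[0]+50],(400,400),interpolation=2)
W=cv2.resize(w[130:270,180:380],(280,196))
W=np.clip(cv2.resize(w[150:250,130:430],(800,200)).astype(float)*1.5,0,255).astype(np.uint8)
save(np.vstack([np.hstack([A,B]),W]),"f.png")
```

```text
[332 152] [139 195]
```

View pics/f.png

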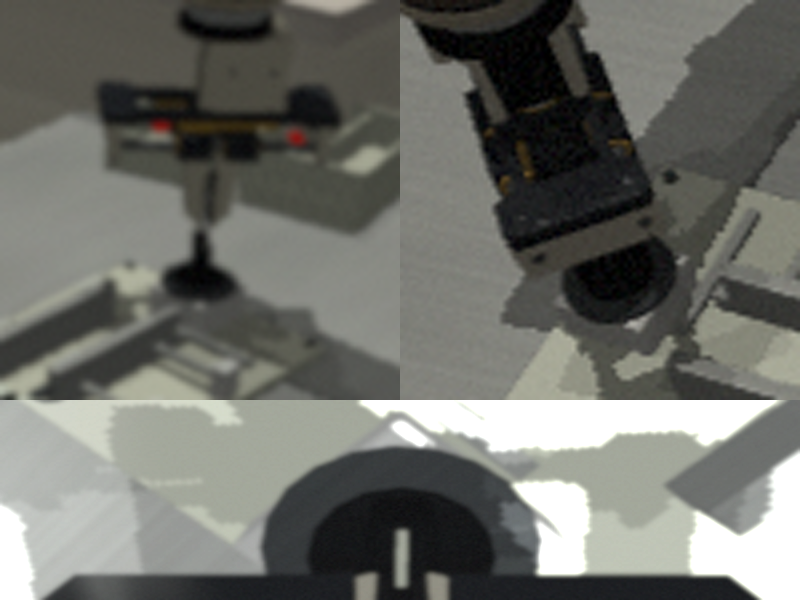

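The side view shows the closed fingers above or behind the bar at crop (205,228) and the whole bar visible below them. The wrist view shows the line between the fingers. I'll triangulate the knob disc and fingertips properly.

Run:
```python
from h import *
from scipy.optimize import least_squares
np.set_printoptions(precision=1,suppress=True)
s=robot.get_state();p=np.array(s["position"]);T=np.array(s["tcp_rot"]);print(p,s["width"])
K,R,t=P("wrist");print(K[1],"TCP in wrist",proj("wrist",p),"bar top end/-end",proj("wrist",[p+T[:,0]*d+[0,0,28] for d in(-21,0,21)]))
# w4 pose
T4=np.array([[-.655,.755,.004],[.755,.655,-.001],[-.003,.002,-1]]);p4=np.array([560.06,-310.37,214.96])
o=T.T@(-R.T@t-p);R4=R@T@T4.T;o4=p4+T4@o;W4=(K,R4,-R4@o4)
for n,c,uv in(("scene","scene",(144,204.5)),("side","side",(332,161.5)),("w4",None,(278.4,179))):
  for z in(45,55,63): print("ring",n,z,onz(c,uv,z,W4 if c is None else None)[0,:2])
for z in(80,95): print("line",z,onz(None,[(278.6,167),(278.2,185),(278.4,209)],z,W4)[:,:2].tolist())
for z in(67,80,95): print("tip",z,proj("side",[p[0],p[1],z])[0],proj("scene",[p[0],p[1],z])[0])
```

```text
[ 557.2 -310.    67.4] 4.266063189886674
[  0.  349.6 205.2] TCP in wrist [[279.4 234.3]] bar top end/-end [[279.4 290.6]
 [279.4 252.8]
 [279.4 212.6]]
ring scene 45 [ 558.4 -308.2]
ring scene 55 [ 564.4 -302.3]
ring scene 63 [ 569.1 -297.6]
ring side 45 [ 557.5 -315.3]
ring side 55 [ 547.2 -298.6]
ring side 63 [ 539.  -285.2]
ring w4 45 [ 558.1 -309.8]
ring w4 55 [ 556.9 -308.4]
ring w4 63 [ 555.9 -307.3]
line 80 [[546.5016312395186, -296.1530836584609], [557.4886688769988, -309.40823747656566], [573.1403320686887, -327.1782741198972]]
line 95 [[545.0306869867788, -294.4398377339355], [555.5130840693756, -307.0861751996676], [570.445857942715, -324.04002449133327]]
tip 67 [331.8 156.3] [140.9 198.5]
tip 80 [332.2 152.8] [139.4 195.2]
tip 95 [332.6 148.8] [137.5 191.2]
```

Run:
```python
from h import *
print(robot.grasp_offset,[a for a in dir(robot) if a[0]!="_"])
w=robot.capture("wrist");s=robot.capture("side")
W=np.clip(cv2.resize(w[190:290,180:380],(800,400),interpolation=2).astype(float)*2,0,255).astype(np.uint8)
save(W,"g.png")
```

```text
18.8 ['Unreachable', 'camera_params', 'capture', 'get_state', 'grasp_offset', 'hand_in', 'mark_of', 'outline_of']
```

View pics/g.png

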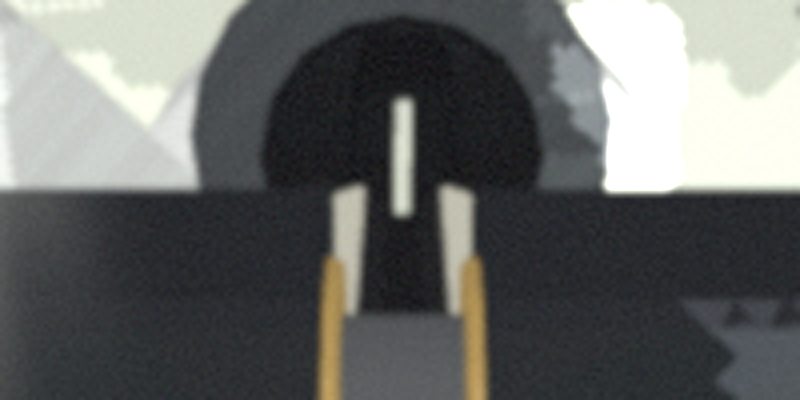

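The brightened wrist crop shows the beige fingertips ending at crop (350,187) and (457,187), image rows about 237. Worked out at that row, they end about 30 mm short of the TCP, so they closed above the bar top. I'll open and go lower in small steps, watching the force.

jog_arm(motion=[{"tx": 0.5,"ty": 0.3,"tz": 0,"rx": 0,"ry": 0,"rz": 0,"grip": 0.1},{"tx": 0.5,"ty": 0.3,"tz": 0,"rx": 0,"ry": 0,"rz": 0,"grip": 0.1},{"tx": 0.5,"ty": 0.3,"tz": 0,"rx": 0,"ry": 0,"rz": 0,"grip": 0.1},{"tx": 0.5,"ty": 0.3,"tz": 0,"rx": 0,"ry": 0,"rz": 0,"grip": 0.1},{"tx": 0.5,"ty": 0.3,"tz": -3,"rx": 0,"ry": 0,"rz": 0,"grip": 0.1},{"tx": 0.5,"ty": 0.3,"tz": -6,"rx": 0,"ry": 0,"rz": 0,"grip": 0.1},{"tx": 0.5,"ty": 0.3,"tz": -8,"rx": 0,"ry": 0,"rz": 0,"grip": 0.1},{"tx": 0.5,"ty": 0.3,"tz": -8,"rx": 0,"ry": 0,"rz": 0,"grip": 0.1}])

```text
time: 8.15
position: [557.3, -309.6, 58.7]
tcp_rot: [[-0.654, 0.756, -0.001], [0.756, 0.654, 0.0], [0.001, -0.0, -1.0]]
contact_force: [0.3, 0.1, -0.4]
width: 49.2
finger_force: 0.0
```

jog_arm(motion=[{"tx": 0,"ty": 0,"tz": -3,"rx": 0,"ry": 0,"rz": 0,"grip": 0.1},{"tx": 0,"ty": 0,"tz": -6,"rx": 0,"ry": 0,"rz": 0,"grip": 0.1},{"tx": 0,"ty": 0,"tz": -6,"rx": 0,"ry": 0,"rz": 0,"grip": 0.1}])

```text
time: 8.4
position: [557.4, -309.6, 52.7]
tcp_rot: [[-0.654, 0.756, -0.001], [0.756, 0.654, 0.0], [0.001, -0.0, -1.0]]
contact_force: [0.2, 1.2, -0.4]
width: 50.3
finger_force: 0.0
```

jog_arm(motion=[{"tx": 0,"ty": 0,"tz": -3,"rx": 0,"ry": 0,"rz": 0,"grip": 0.1},{"tx": 0,"ty": 0,"tz": -6,"rx": 0,"ry": 0,"rz": 0,"grip": 0.1},{"tx": 0,"ty": 0,"tz": -8,"rx": 0,"ry": 0,"rz": 0,"grip": 0.1},{"tx": 0,"ty": 0,"tz": -8,"rx": 0,"ry": 0,"rz": 0,"grip": 0.1}])

```text
time: 8.73
position: [557.4, -309.6, 44.8]
tcp_rot: [[-0.654, 0.756, -0.001], [0.756, 0.654, 0.0], [0.001, -0.0, -1.0]]
contact_force: [-1.0, -0.3, 0.3]
width: 50.9
finger_force: 0.0
```

jog_arm(motion=[{"tx": 0,"ty": 0,"tz": 0,"rx": 0,"ry": 0,"rz": 0,"grip": -0.85},{"tx": 0,"ty": 0,"tz": 0,"rx": 0,"ry": 0,"rz": 0,"grip": -0.85},{"tx": 0,"ty": 0,"tz": 0,"rx": 0,"ry": 0,"rz": 0,"grip": -0.85},{"tx": 0,"ty": 0,"tz": 0,"rx": 0,"ry": 0,"rz": 0,"grip": -0.85},{"tx": 0,"ty": 0,"tz": 0,"rx": 0,"ry": 0,"rz": 0,"grip": -0.85},{"tx": 0,"ty": 0,"tz": 0,"rx": 0,"ry": 0,"rz": 0,"grip": -0.85},{"tx": 0,"ty": 0,"tz": 0,"rx": 0,"ry": 0,"rz": 0,"grip": -0.85},{"tx": 0,"ty": 0,"tz": 0,"rx": 0,"ry": 0,"rz": 0,"grip": -0.85}], force=30)

```text
time: 9.4
position: [557.4, -310.1, 45.5]
tcp_rot: [[-0.654, 0.757, -0.0], [0.757, 0.654, -0.0], [-0.0, -0.001, -1.0]]
contact_force: [-2.2, -1.8, 1.7]
width: 13.3
finger_force: 30.0
```

Gripped: 13.3 mm at 30 N. The joint reads about 0.79 and the mark needs about 2.05. Turning clockwise in parts.

jog_arm(motion=[{"tx": 0,"ty": 0,"tz": 0,"rx": 0,"ry": 0,"rz": -0.1,"grip": -0.85},{"tx": 0,"ty": 0,"tz": 0,"rx": 0,"ry": 0,"rz": -0.2,"grip": -0.85},{"tx": 0,"ty": 0,"tz": 0,"rx": 0,"ry": 0,"rz": -0.3,"grip": -0.85},{"tx": 0,"ty": 0,"tz": 0,"rx": 0,"ry": 0,"rz": -0.4,"grip": -0.85},{"tx": 0,"ty": 0,"tz": 0,"rx": 0,"ry": 0,"rz": -0.5,"grip": -0.85},{"tx": 0,"ty": 0,"tz": 0,"rx": 0,"ry": 0,"rz": -0.6,"grip": -0.85}], force=40)

```text
time: 9.9
position: [558.1, -309.9, 45.6]
tcp_rot: [[-0.108, 0.994, 0.001], [0.994, 0.108, -0.0], [-0.0, 0.001, -1.0]]
contact_force: [-0.3, -0.0, 0.1]
width: 13.1
finger_force: 40.0
```

jog_arm(motion=[{"tx": 0,"ty": 0,"tz": 0,"rx": 0,"ry": 0,"rz": -0.1,"grip": -0.85},{"tx": 0,"ty": 0,"tz": 0,"rx": 0,"ry": 0,"rz": -0.2,"grip": -0.85},{"tx": 0,"ty": 0,"tz": 0,"rx": 0,"ry": 0,"rz": -0.3,"grip": -0.85},{"tx": 0,"ty": 0,"tz": 0,"rx": 0,"ry": 0,"rz": -0.4,"grip": -0.85},{"tx": 0,"ty": 0,"tz": 0,"rx": 0,"ry": 0,"rz": -0.4,"grip": -0.85},{"tx": 0,"ty": 0,"tz": 0,"rx": 0,"ry": 0,"rz": -0.4,"grip": -0.85}], force=40)

```text
time: 10.4
position: [558.6, -309.9, 45.6]
tcp_rot: [[0.28, 0.96, 0.001], [0.96, -0.28, -0.001], [-0.0, 0.002, -1.0]]
contact_force: [3.1, -1.1, -2.4]
width: 13.3
finger_force: 40.0
```

Run:
```python
from h import *
np.set_printoptions(precision=2,suppress=True)
s=robot.get_state();print({k:np.array(s[k]) for k in("time","joint_pos","position","contact_force","wrist_torque","width","finger_force")})
for c in("scene","side"):
  P(c);save(robot.capture(c),"q_%s.png"%c)
  for l in["pointer_tip","mark_tip","guide_face"]:
    print(c,l,[(np.array(r["point"]),round(r["conf"],2),proj(c,r["point"])[0]) for r in robot.mark_of(l,c)][:2])
```

```text
{'time': array(10.4), 'joint_pos': array([ 0.55,  0.61, -0.19,  1.68,  0.15,  0.86,  0.01]), 'position': array([ 558.61, -309.92,   45.6 ]), 'contact_force': array([ 3.08, -1.08, -2.45]), 'wrist_torque': array([-0.45, -0.76, -0.13]), 'width': array(13.3), 'finger_force': array(40.)}
scene pointer_tip [(array([562.6, -76.4,  35.9]), 0.96, array([235.08, 228.58]))]
scene mark_tip [(array([560.9, -72.6,  38.1]), 0.45, array([236.77, 227.83]))]
scene guide_face [(array([ 562.3, -176.8,   10. ]), 0.56, array([196.88, 225.36]))]
side pointer_tip [(array([557.7, -74.4,  40.3]), 0.58, array([287.36, 189.63]))]
side mark_tip []
side guide_face [(array([ 562.7, -176. ,   11.3]), 0.87, array([305.71, 184.63]))]
```

jog_arm(motion=[{"tx": 0,"ty": 0,"tz": 0,"rx": 0,"ry": 0,"rz": 0,"grip": 0},{"tx": 0,"ty": 0,"tz": 0,"rx": 0,"ry": 0,"rz": 0,"grip": 0},{"tx": 0,"ty": 0,"tz": 0,"rx": 0,"ry": 0,"rz": 0,"grip": 0},{"tx": 0,"ty": 0,"tz": 0,"rx": 0,"ry": 0,"rz": 0,"grip": 0},{"tx": 0,"ty": 0,"tz": 30,"rx": 0,"ry": 0,"rz": 0,"grip": 0},{"tx": 0,"ty": 0,"tz": 60,"rx": 0,"ry": 0,"rz": 0,"grip": 0},{"tx": -5,"ty": 40,"tz": 65,"rx": 0,"ry": 0,"rz": 0,"grip": 0},{"tx": -5,"ty": 80,"tz": 65,"rx": 0,"ry": 0,"rz": 0,"grip": 0}])

```text
time: 11.47
position: [553.0, -232.3, 112.8]
tcp_rot: [[0.288, 0.957, 0.003], [0.957, -0.288, -0.003], [-0.002, 0.004, -1.0]]
contact_force: [1.0, 0.7, -0.3]
width: 45.7
finger_force: 0.0
```

jog_arm(motion=[{"tx": -4,"ty": 40,"tz": 0,"rx": 0,"ry": 0,"rz": 0,"grip": 0},{"tx": -4,"ty": 80,"tz": -15,"rx": 0,"ry": 0,"rz": 0,"grip": 0},{"tx": -4,"ty": 117,"tz": -25,"rx": 0,"ry": 0,"rz": 0,"grip": 0},{"tx": -4,"ty": 117,"tz": -25,"rx": 0,"ry": 0,"rz": 0,"grip": 0},{"tx": -4,"ty": 117,"tz": -25,"rx": 0,"ry": 0,"rz": 0,"grip": 0},{"tx": -4,"ty": 117,"tz": -25,"rx": 0,"ry": 0,"rz": 0,"grip": 0},{"tx": -4,"ty": 117,"tz": -25,"rx": 0,"ry": 0,"rz": 0,"grip": 0}])

```text
time: 12.05
position: [548.8, -114.3, 85.6]
tcp_rot: [[0.285, 0.959, 0.0], [0.959, -0.285, -0.001], [-0.001, 0.0, -1.0]]
contact_force: [0.3, -0.4, -0.3]
width: 45.9
finger_force: 0.0
```

Run:
```python
from h import *
np.set_printoptions(precision=3,suppress=True)
s=robot.get_state();print(s["time"],np.array(s["position"]),np.abs(s["dq"]).max(),s["width"])
K,R,t=P("wrist");np.savez("cam5.npz",K=K,R=R,t=t);w=robot.capture("wrist");save(w,"w5.png")
for l in["pointer_tip","mark_tip","fixed_face","guide_face"]:
    print(l,[(np.array(r["point"]),round(r["conf"],2),proj("wrist",r["point"])[0]) for r in robot.mark_of(l,"wrist")][:2])
u=proj("wrist",[560,-76,37])[0].astype(int);x=max(u[0]-65,0);y=max(u[1]-50,0);print(u,x,y)
save(cv2.resize(w[y:y+100,x:x+130],None,fx=6,fy=6,interpolation=2),"i.png")
```

```text
12.05 [ 548.764 -114.271   85.626] 0.012716829557566332 45.931763798221176
pointer_tip [(array([561.8, -76.7,  40.2]), 0.57, array([282.375, 156.993]))]
mark_tip [(array([563.1, -74.6,  38.3]), 0.65, array([283.315, 153.155]))]
fixed_face [(array([ 606.1, -174.4,   11. ]), 0.87, array([367.933, 252.24 ]))]
guide_face [(array([ 562.1, -192.7,    0.5]), 0.49, array([320.178, 279.966]))]
[279 156] 214 106
```

View pics/i.png

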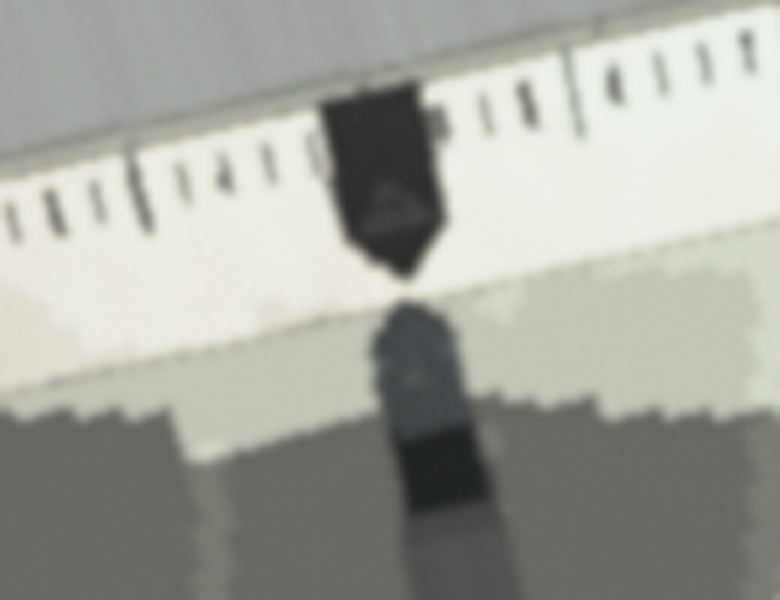

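The enlarged wrist view shows the clip's point at crop (407,281) and the pointer's tip at about (406,300) just below it, already nearly lined up. I'll measure both axes numerically in station coordinates.

Run:
```python
from h import *
np.set_printoptions(precision=2,suppress=True)
d=np.load("cam5.npz");K,R,t=d["K"],d["R"],d["t"];w=cv2.imread("pics/w5.png",0)
# direction of scale edge -> station yaw check
e=onz(None,np.array([[0,390],[780,222]])/6+[214,106],36,(K,R,t));v=e[1]-e[0];yaw=np.arctan2(v[1],v[0]);print("yaw",yaw,e)
ex=np.array([np.cos(yaw),np.sin(yaw),0]);ey=np.array([-ex[1],ex[0],0]);O=np.array([561.,-76,0])
def mids(z,ys,th):
    xs=np.arange(-14,14,.1);out=[]
    for y in ys:
        X=O+np.outer(xs,ex)+y*ey+[0,0,z];q=(K@(R@X.T+t[:,None])).T;q=(q[:,:2]/q[:,2:]).astype(np.float32)
        p=cv2.remap(w,q[:,:1],q[:,1:],cv2.INTER_CUBIC).ravel().astype(float)
        m=np.where((p<th)&(np.abs(xs)<9))[0]
        out.append((y,xs[m].min() if len(m) else np.nan,xs[m].max() if len(m) else np.nan,xs[m].mean() if len(m) else np.nan))
    return np.array(out)
print(mids(37,np.arange(-12,24,1.),110))
```

```text
yaw -0.0765799223633128 [[513.28 -72.98  36.  ]
 [604.73 -80.    36.  ]]
[[-12.    -5.4    4.6   -0.4 ]
 [-11.    -5.     4.4   -0.3 ]
 [-10.    -4.9    4.4   -0.25]
 [ -9.    -5.1    4.4   -0.35]
 [ -8.    -4.9    4.4   -0.25]
 [ -7.    -4.5    4.3   -0.1 ]
 [ -6.    -4.5    4.3   -0.1 ]
 [ -5.    -4.6    4.5   -0.05]
 [ -4.    -4.3    4.2   -0.05]
 [ -3.    -3.7    3.8    0.05]
 [ -2.    -2.5    2.7    0.1 ]
 [ -1.    -1.6    1.7    0.05]
 [  0.      nan    nan    nan]
 [  1.      nan    nan    nan]
 [  2.      nan    nan    nan]
 [  3.     0.4    1.3    0.85]
 [  4.    -0.6    2.3    0.85]
 [  5.    -1.7    3.2    0.75]
 [  6.    -2.8    4.2    0.7 ]
 [  7.    -3.5    5.2    0.85]
 [  8.    -4.5    6.     0.75]
 [  9.    -4.8    6.3    0.75]
 [ 10.    -4.9    6.3    0.7 ]
 [ 11.    -4.9    6.4    0.75]
 [ 12.    -5.     6.3    0.65]
 [ 13.    -5.1    6.3    0.6 ]
 [ 14.    -5.1    6.3    0.6 ]
 [ 15.    -5.     6.5    0.75]
 [ 16.    -4.7    6.6    0.95]
 [ 17.    -4.5    6.9    1.2 ]
 [ 18.    -4.6    7.3    1.35]
 [ 19.    -4.6    7.4    1.4 ]
 [ 20.    -4.6    6.9    1.15]
 [ 21.    -4.6    6.3    0.85]
 [ 22.    -4.6    6.2    0.8 ]
 [ 23.    -4.6    6.4    0.9 ]]
```

Mark axis at +0.75 mm, pointer at about +0.05 mm, so about 0.75 mm or 0.095 rad more is needed. I'll go back to the knob.

jog_arm(motion=[{"tx": 2,"ty": -20,"tz": 20,"rx": 0,"ry": 0,"rz": 0,"grip": 0},{"tx": 4,"ty": -60,"tz": 25,"rx": 0,"ry": 0,"rz": 0,"grip": 0},{"tx": 6,"ty": -100,"tz": 25,"rx": 0,"ry": 0,"rz": 0,"grip": 0},{"tx": 8,"ty": -140,"tz": 25,"rx": 0,"ry": 0,"rz": 0,"grip": 0},{"tx": 9.5,"ty": -180,"tz": 25,"rx": 0,"ry": 0,"rz": 0,"grip": 0},{"tx": 9.5,"ty": -197.2,"tz": 25,"rx": 0,"ry": 0,"rz": 0,"grip": 0},{"tx": 9.5,"ty": -197.2,"tz": 25,"rx": 0,"ry": 0,"rz": 0,"grip": 0},{"tx": 9.5,"ty": -197.2,"tz": 25,"rx": 0,"ry": 0,"rz": 0,"grip": 0}])

```text
time: 12.97
position: [557.6, -311.6, 110.1]
tcp_rot: [[0.286, 0.958, -0.0], [0.958, -0.286, 0.0], [-0.0, -0.0, -1.0]]
contact_force: [-0.5, 1.1, -0.7]
width: 46.0
finger_force: 0.0
```

jog_arm(motion=[{"tx": 0,"ty": 0,"tz": -30,"rx": 0,"ry": 0,"rz": 0,"grip": 0},{"tx": 0,"ty": 0,"tz": -55,"rx": 0,"ry": 0,"rz": 0,"grip": 0},{"tx": 0,"ty": 0,"tz": -65,"rx": 0,"ry": 0,"rz": 0,"grip": -0.85},{"tx": 0,"ty": 0,"tz": -65,"rx": 0,"ry": 0,"rz": 0,"grip": -0.85},{"tx": 0,"ty": 0,"tz": -65,"rx": 0,"ry": 0,"rz": 0,"grip": -0.85},{"tx": 0,"ty": 0,"tz": -65,"rx": 0,"ry": 0,"rz": 0,"grip": -0.85},{"tx": 0,"ty": 0,"tz": -65,"rx": 0,"ry": 0,"rz": 0,"grip": -0.85},{"tx": 0,"ty": 0,"tz": -65,"rx": 0,"ry": 0,"rz": 0,"grip": -0.85}], force=40)

```text
time: 13.63
position: [558.7, -309.9, 47.0]
tcp_rot: [[0.283, 0.959, 0.001], [0.959, -0.283, -0.001], [-0.0, 0.001, -1.0]]
contact_force: [-1.9, 1.1, 5.5]
width: 13.1
finger_force: 40.0
```

jog_arm(motion=[{"tx": 0,"ty": 0,"tz": 0,"rx": 0,"ry": 0,"rz": 0,"grip": -0.85},{"tx": 0,"ty": 0,"tz": 0,"rx": 0,"ry": 0,"rz": 0,"grip": -0.85},{"tx": 0,"ty": 0,"tz": 0,"rx": 0,"ry": 0,"rz": -0.03,"grip": -0.85},{"tx": 0,"ty": 0,"tz": 0,"rx": 0,"ry": 0,"rz": -0.06,"grip": -0.85},{"tx": 0,"ty": 0,"tz": 0,"rx": 0,"ry": 0,"rz": -0.095,"grip": -0.85},{"tx": 0,"ty": 0,"tz": 0,"rx": 0,"ry": 0,"rz": -0.095,"grip": -0.85},{"tx": 0,"ty": 0,"tz": 0,"rx": 0,"ry": 0,"rz": -0.095,"grip": -0.85},{"tx": 0,"ty": 0,"tz": 0,"rx": 0,"ry": 0,"rz": -0.095,"grip": -0.85}], force=40)

```text
time: 14.3
position: [558.9, -310.0, 47.0]
tcp_rot: [[0.373, 0.928, 0.002], [0.928, -0.373, -0.001], [-0.0, 0.002, -1.0]]
contact_force: [-2.5, 1.8, 5.3]
width: 13.0
finger_force: 40.0
```

jog_arm(motion=[{"tx": 0,"ty": 0,"tz": 0,"rx": 0,"ry": 0,"rz": 0,"grip": 0},{"tx": 0,"ty": 0,"tz": 0,"rx": 0,"ry": 0,"rz": 0,"grip": 0},{"tx": 0,"ty": 0,"tz": 0,"rx": 0,"ry": 0,"rz": 0,"grip": 0},{"tx": 0,"ty": 0,"tz": 0,"rx": 0,"ry": 0,"rz": 0,"grip": 0},{"tx": 0,"ty": 0,"tz": 30,"rx": 0,"ry": 0,"rz": 0,"grip": 0},{"tx": 0,"ty": 0,"tz": 60,"rx": 0,"ry": 0,"rz": 0,"grip": 0},{"tx": -6,"ty": 40,"tz": 65,"rx": 0,"ry": 0,"rz": 0,"grip": 0},{"tx": -6,"ty": 80,"tz": 65,"rx": 0,"ry": 0,"rz": 0,"grip": 0}])

```text
time: 14.97
position: [552.8, -232.7, 112.9]
tcp_rot: [[0.378, 0.926, 0.004], [0.926, -0.378, -0.003], [-0.001, 0.005, -1.0]]
contact_force: [1.7, 1.6, 0.4]
width: 45.4
finger_force: 0.0
```

jog_arm(motion=[{"tx": -8,"ty": 40,"tz": 0,"rx": 0,"ry": 0,"rz": 0,"grip": 0},{"tx": -8,"ty": 80,"tz": -15,"rx": 0,"ry": 0,"rz": 0,"grip": 0},{"tx": -8,"ty": 117,"tz": -25,"rx": 0,"ry": 0,"rz": 0,"grip": 0},{"tx": -8,"ty": 117,"tz": -25,"rx": 0,"ry": 0,"rz": 0,"grip": 0},{"tx": -8,"ty": 117,"tz": -25,"rx": 0,"ry": 0,"rz": 0,"grip": 0},{"tx": -8,"ty": 117,"tz": -25,"rx": 0,"ry": 0,"rz": 0,"grip": 0},{"tx": -8,"ty": 117,"tz": -25,"rx": 0,"ry": 0,"rz": 0,"grip": 0}])

```text
time: 15.55
position: [544.5, -114.5, 85.7]
tcp_rot: [[0.375, 0.927, 0.001], [0.927, -0.375, -0.001], [-0.001, 0.001, -1.0]]
contact_force: [-0.9, -0.5, -0.6]
width: 45.8
finger_force: 0.0
```

```bash
cat > meas.py <<'E'
from h import *
np.set_printoptions(precision=2,suppress=True)
s=robot.get_state();print(s["time"],np.array(s["position"]),np.abs(s["dq"]).max(),s["width"])
K,R,t=P("wrist");w0=robot.capture("wrist");save(w0,"w6.png");w=cv2.cvtColor(w0,cv2.COLOR_RGB2GRAY)
yaw=-.07
ex=np.array([np.cos(yaw),np.sin(yaw),0]);ey=np.array([-ex[1],ex[0],0]);O=np.array([561.,-76,0])
xs=np.arange(-14,14,.1)
for z in(34,37):
  for y in np.arange(-8,14,1.):
    X=O+np.outer(xs,ex)+y*ey+[0,0,z];q=(K@(R@X.T+t[:,None])).T;q=(q[:,:2]/q[:,2:]).astype(np.float32)
    p=cv2.remap(w,q[:,:1].copy(),q[:,1:].copy(),cv2.INTER_CUBIC).ravel();m=xs[(p<110)&(np.abs(xs)<9)]
    if len(m):print(z,y,m.min().round(1),m.max().round(1),m.mean().round(2))
E
python3 meas.py
```

```text
15.55 [ 544.52 -114.52   85.69] 0.011916504697797028 45.78351613765166
34 -8.0 -4.0 4.9 0.45
34 -7.0 -3.9 4.8 0.45
34 -6.0 -3.8 4.9 0.55
34 -5.0 -3.8 4.9 0.55
34 -4.0 -3.5 4.2 0.35
34 -3.0 -2.5 3.4 0.45
34 -2.0 -2.0 2.4 0.2
34 -1.0 -0.4 1.0 0.3
34 3.0 -0.3 1.7 0.7
34 4.0 -1.0 2.5 0.75
34 5.0 -2.4 3.6 0.6
34 6.0 -3.1 4.5 0.7
34 7.0 -3.9 5.4 0.75
34 8.0 -4.7 6.1 0.7
34 9.0 -5.0 6.4 0.7
34 10.0 -5.0 6.3 0.65
34 11.0 -5.1 6.4 0.65
34 12.0 -5.1 6.3 0.6
34 13.0 -5.1 6.3 0.6
37 -8.0 -3.9 5.0 0.55
37 -7.0 -3.8 4.9 0.55
37 -6.0 -3.6 4.9 0.65
37 -5.0 -3.7 5.0 0.65
37 -4.0 -3.6 4.5 0.45
37 -3.0 -2.8 3.8 0.5
37 -2.0 -2.1 2.8 0.35
37 -1.0 -0.7 1.8 0.55
37 3.0 0.3 1.4 0.85
37 4.0 -0.7 2.3 0.8
37 5.0 -1.8 3.5 0.85
37 6.0 -2.8 4.3 0.75
37 7.0 -3.5 5.2 0.85
37 8.0 -4.5 6.1 0.8
37 9.0 -4.8 6.4 0.8
37 10.0 -4.8 6.4 0.8
37 11.0 -4.9 6.3 0.7
37 12.0 -5.0 6.3 0.65
37 13.0 -5.0 6.3 0.65
```

The pointer is within about 0.2–0.3 mm of the mark, so the guide is set and the knob released. Next, the carton pose, by fitting a leaning box to the outlines in the fixed cameras.

```bash
cat > cfit.py <<'E'
from h import *
from scipy.optimize import minimize
np.set_printoptions(precision=3,suppress=True)
def frame(p):  # cradle x,y,yaw,lean -> carton R, origin
    cx,cy,a,l=p;Rz=cv2.Rodrigues(np.array([0,0,a]))[0];Ry=cv2.Rodrigues(np.array([0,l,0.]))[0]
    return Rz@Ry, np.array([cx,cy,0])+Rz@np.array([-20,0,50.])
def hull(p,c,zl):
    R,o=frame(p);X=np.array([[x,y,z] for x in(-15,15) for y in(-70,70) for z in(zl,95)],float)
    return cv2.convexHull(proj(c,X@R.T+o).astype(np.float32)).reshape(-1,2)
def iou(p,c,m,zl):
    a=np.zeros(m.shape,np.uint8);cv2.fillPoly(a,[np.round(hull(p,c,zl)*16).astype(np.int32)],1,shift=4);return (a&m).sum()/(a|m).sum()
def mask(c):
    P(c);im=robot.capture(c);hsv=cv2.cvtColor(im,cv2.COLOR_RGB2HSV)
    u=proj(c,[549,174,95])[0];best=None
    for r in robot.outline_of("carton",c):
        m=r["pixels"];yy,xx=np.nonzero(m);d=np.hypot(xx.mean()-u[0],yy.mean()-u[1])
        if best is None or d<best[0]: best=(d,m.astype(np.uint8),r["conf"],int(m.sum()),np.median(im[m],0))
    print(c,best and (best[0],)+best[2:]);return best[1] if best and best[0]<40 else None
def run(cams):
    f=lambda p:-sum(iou(p,c,m,z) for c,m,z in cams)/len(cams)+(p[3]-.4538)**2*5
    x0=np.array([547,175,-.4,.4538]);sx=np.vstack([x0]+[x0+d for d in np.diag([8,8,.1,.05])])
    b=None
    for k in range(3):
        b=minimize(f,x0,method="Nelder-Mead",options=dict(initial_simplex=sx));x0=b.x;sx=np.vstack([x0]+[x0+d for d in np.diag([-4,4,-.05,.03])])
    return b
E
python3 - <<'E'
from cfit import *
M={c:mask(c) for c in("scene","side")}
cam=[("scene",M["scene"],40),("side",M["side"],0)]
for cs in(cam[:1],cam[1:],cam):
    if any(c[1] is None for c in cs): continue
    b=run(cs);R,o=frame(b.x);print([c[0] for c in cs],b.x,b.fun,"top",o+R@[0,0,95.],"mid",o+R@[0,0,47.5])
E
```

```text
scene (np.float64(4.161645447936937), 0.94, 1200, array([148., 115.,  75.]))
side (np.float64(3.847386249096239), 0.64, 2128, array([114.,  90.,  56.]))
['scene'] [545.428 181.213  -0.162   0.454] -0.9272869429241595 top [566.79  177.714 135.385] mid [546.24  181.08   92.692]
['side'] [547.498 182.684  -0.123   0.454] -0.9702517162471396 top [568.981 180.032 135.385] mid [548.315 182.583  92.692]
['scene', 'side'] [545.852 181.481  -0.146   0.454] -0.9444059139288287 top [567.269 178.34  135.385] mid [546.666 181.361  92.692]
```

```bash
cat > plan.py <<'E'
from cfit import *
from scipy.spatial.transform import Rotation as Ro
B=np.array([[0,1,0],[1,0,0],[0,0,-1.]])
def delta(pos,T):
    s=robot.get_state();p=np.array(s["position"]);T0=np.array(s["tcp_rot"])
    print("t",round(s["time"],2),"from",p,"d",np.array(pos)-p,"rot",Ro.from_matrix(T@T0.T).as_rotvec())
E
python3 - <<'E'
from plan import *
R,o=frame([546.5,181.7,-.14,.4538]);g=o+R@[0,0,42.];print("grasp",g,"tool z",-R[:,2])
delta(g+R@[0,0,130.],R@B)
E
```

```text
grasp [544.928 181.922  87.749] tool z [-0.434  0.061 -0.899]
t 15.8 from [ 544.318 -113.892   85.525] d [ 57.042 287.861 119.066] rot [0.118 0.44  0.239]
```

jog_arm(motion=[{"tx": 0,"ty": 15,"tz": 38,"rx": 0,"ry": 0,"rz": 0,"grip": 0.6},{"tx": 10,"ty": 40,"tz": 70,"rx": 0.02,"ry": 0.07,"rz": 0.04,"grip": 0.6},{"tx": 20,"ty": 70,"tz": 100,"rx": 0.04,"ry": 0.15,"rz": 0.08,"grip": 0.6},{"tx": 30,"ty": 105,"tz": 119,"rx": 0.06,"ry": 0.22,"rz": 0.12,"grip": 0.6},{"tx": 40,"ty": 145,"tz": 119,"rx": 0.08,"ry": 0.29,"rz": 0.16,"grip": 0.6},{"tx": 50,"ty": 185,"tz": 119,"rx": 0.1,"ry": 0.37,"rz": 0.2,"grip": 0.6},{"tx": 57,"ty": 225,"tz": 119,"rx": 0.118,"ry": 0.44,"rz": 0.239,"grip": 0.6},{"tx": 57,"ty": 265,"tz": 119,"rx": 0.118,"ry": 0.44,"rz": 0.239,"grip": 0.6}])

```text
time: 16.47
position: [602.3, 152.2, 199.7]
tcp_rot: [[0.139, 0.886, -0.443], [0.99, -0.125, 0.061], [-0.002, -0.447, -0.894]]
contact_force: [0.1, -0.7, -1.2]
width: 73.2
finger_force: 0.0
```

jog_arm(motion=[{"tx": 0,"ty": 22,"tz": 0,"rx": 0,"ry": 0,"rz": 0,"grip": 0.6},{"tx": 0,"ty": 22,"tz": 0,"rx": 0,"ry": 0,"rz": 0,"grip": 0.6},{"tx": 0,"ty": 22,"tz": 0,"rx": 0,"ry": 0,"rz": 0,"grip": 0.6},{"tx": 0,"ty": 22,"tz": 0,"rx": 0,"ry": 0,"rz": 0,"grip": 0.6},{"tx": 0,"ty": 22,"tz": 0,"rx": 0,"ry": 0,"rz": 0,"grip": 0.6}])

```text
time: 16.88
position: [601.8, 171.9, 204.6]
tcp_rot: [[0.141, 0.89, -0.434], [0.99, -0.127, 0.061], [-0.001, -0.438, -0.899]]
contact_force: [0.6, -0.5, 0.6]
width: 73.9
finger_force: 0.0
```

Run:
```python
from plan import *
s=robot.get_state();print(s["position"],s["joint_pos"])
P("wrist");w=robot.capture("wrist");save(w,"w7.png")
rs=robot.outline_of("carton","wrist");print([(r["conf"],int(r["pixels"].sum()),np.median(w[r["pixels"]],0)) for r in rs])
print([(r["point"],r["conf"]) for r in robot.mark_of("carton_mid","wrist")])
h=hull([546.5,181.7,-.14,.4538],"wrist",55);print(h)
if rs:
    m=rs[0]["pixels"].astype(np.uint8);m[238:]=0
    yy,xx=np.nonzero(m);print(xx.min(),xx.max(),yy.min(),yy.max())
cv2.polylines(w,[h.astype(np.int32)],True,(255,0,0),1)
if rs:
    cs,_=cv2.findContours(m,cv2.RETR_EXTERNAL,cv2.CHAIN_APPROX_NONE);cv2.drawContours(w,cs,-1,(0,0,255),1)
save(w,"j.png")
```

```text
[601.824 171.895 204.632] [-0.11   0.764 -0.305  1.079 -0.009  1.723 -0.518]
[(0.9, 6913, array([ 81., 164.,  93.])), (0.88, 4281, array([ 82., 173.,  98.])), (0.78, 6088, array([ 52.,  94., 195.])), (0.71, 5955, array([183., 143., 100.])), (0.71, 7161, array([ 71., 161.,  86.])), (0.61, 6671, array([83., 85., 84.]))]
[([459.4, 367.7, 14.6], 0.75), ([198.9, 300.7, 17.2], 0.7), ([354.9, 174.1, 12.5], 0.67)]
[[298.775 108.253]
 [296.644 280.384]
 [261.095 280.417]
 [258.405 108.273]]
129 237 128 237
```

View pics/j.png

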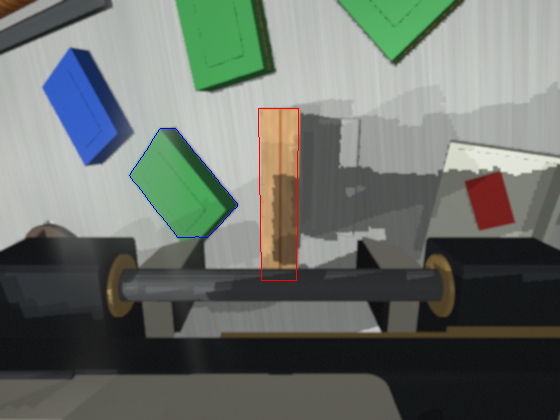

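The final picture shows the brown carton's top face at x 259–299 from row 108 down, exactly inside the red outline of my fitted pose, with the fingers on either side of it. The green look-alike is at (185,185). The pose is confirmed, so I'll move in to grasp.

Run:
```python
from plan import *
R,o=frame([546.5,181.7,-.14,.4538]);delta(o+R@[0,0,42.],R@B)
```

```text
t 17.03 from [601.647 172.472 204.767] d [ -56.719    9.45  -117.018] rot [-0.     0.     0.001]
```

jog_arm(motion=[{"tx": -16,"ty": 2,"tz": -33,"rx": 0,"ry": 0,"rz": 0,"grip": 0.6},{"tx": -32,"ty": 4,"tz": -66,"rx": 0,"ry": 0,"rz": 0,"grip": 0.6},{"tx": -44,"ty": 6,"tz": -91,"rx": 0,"ry": 0,"rz": 0,"grip": 0.6},{"tx": -51,"ty": 7,"tz": -105,"rx": 0,"ry": 0,"rz": 0,"grip": 0.6},{"tx": -56.4,"ty": 8,"tz": -117,"rx": 0,"ry": 0,"rz": 0,"grip": 0.6},{"tx": -56.4,"ty": 8,"tz": -117,"rx": 0,"ry": 0,"rz": 0,"grip": 0.6},{"tx": -56.4,"ty": 8,"tz": -117,"rx": 0,"ry": 0,"rz": 0,"grip": 0.6}])

```text
time: 17.62
position: [544.8, 181.4, 87.6]
tcp_rot: [[0.139, 0.89, -0.435], [0.99, -0.125, 0.061], [0.0, -0.439, -0.898]]
contact_force: [0.5, 0.2, 1.0]
width: 73.4
finger_force: 0.0
```

jog_arm(motion=[{"tx": 0,"ty": 0,"tz": 0,"rx": 0,"ry": 0,"rz": 0,"grip": -0.5},{"tx": 0,"ty": 0,"tz": 0,"rx": 0,"ry": 0,"rz": 0,"grip": -0.5},{"tx": 0,"ty": 0,"tz": 0,"rx": 0,"ry": 0,"rz": 0,"grip": -0.5},{"tx": 0,"ty": 0,"tz": 0,"rx": 0,"ry": 0,"rz": 0,"grip": -0.5},{"tx": 0,"ty": 0,"tz": 0,"rx": 0,"ry": 0,"rz": 0,"grip": -0.5},{"tx": 0,"ty": 0,"tz": 0,"rx": 0,"ry": 0,"rz": 0,"grip": -0.5},{"tx": 0,"ty": 0,"tz": 0,"rx": 0,"ry": 0,"rz": 0,"grip": -0.5},{"tx": 0,"ty": 0,"tz": 0,"rx": 0,"ry": 0,"rz": 0,"grip": -0.5}], force=25)

```text
time: 18.28
position: [545.0, 182.1, 87.5]
tcp_rot: [[0.139, 0.89, -0.434], [0.99, -0.124, 0.061], [0.001, -0.439, -0.899]]
contact_force: [0.4, 0.4, 0.4]
width: 30.0
finger_force: 25.0
```

jog_arm(motion=[{"tx": 6,"ty": -1,"tz": 12,"rx": 0,"ry": 0,"rz": 0,"grip": -0.5},{"tx": 15,"ty": -2,"tz": 31,"rx": 0,"ry": 0,"rz": 0,"grip": -0.5},{"tx": 28,"ty": -4,"tz": 58,"rx": 0,"ry": 0,"rz": 0,"grip": -0.5},{"tx": 35,"ty": -5,"tz": 80,"rx": 0,"ry": 0,"rz": 0,"grip": -0.5},{"tx": 35,"ty": -5,"tz": 100,"rx": 0,"ry": 0,"rz": 0,"grip": -0.5},{"tx": 35,"ty": -5,"tz": 100,"rx": 0,"ry": 0,"rz": 0,"grip": -0.5},{"tx": 35,"ty": -5,"tz": 100,"rx": 0,"ry": 0,"rz": 0,"grip": -0.5}], force=30)

```text
time: 18.87
position: [580.3, 177.3, 187.8]
tcp_rot: [[0.139, 0.891, -0.433], [0.99, -0.124, 0.062], [0.001, -0.437, -0.899]]
contact_force: [-0.4, 0.4, -2.9]
width: 29.8
finger_force: 30.0
```

Run:
```python
from plan import *
s=robot.get_state();print(s["width"],s["finger_force"],np.array(s["contact_force"]))
delta([584.3,-176.4,190],Ro.from_euler("z",-.068).as_matrix()@B)
```

```text
29.826623940989915 29.977958500385284 [-0.406  0.449 -2.943]
t 18.87 from [580.341 177.296 187.812] d [   3.959 -353.696    2.188] rot [-0.048 -0.45   0.07 ]
```

jog_arm(motion=[{"tx": 0,"ty": -15,"tz": 2,"rx": -0.006,"ry": -0.056,"rz": 0.009,"grip": -0.5},{"tx": 1,"ty": -40,"tz": 2,"rx": -0.012,"ry": -0.112,"rz": 0.018,"grip": -0.5},{"tx": 1,"ty": -70,"tz": 2,"rx": -0.018,"ry": -0.169,"rz": 0.026,"grip": -0.5},{"tx": 2,"ty": -100,"tz": 2,"rx": -0.024,"ry": -0.225,"rz": 0.035,"grip": -0.5},{"tx": 2,"ty": -130,"tz": 2,"rx": -0.03,"ry": -0.28,"rz": 0.044,"grip": -0.5},{"tx": 3,"ty": -160,"tz": 2,"rx": -0.036,"ry": -0.34,"rz": 0.053,"grip": -0.5},{"tx": 3,"ty": -190,"tz": 2,"rx": -0.042,"ry": -0.39,"rz": 0.062,"grip": -0.5},{"tx": 4,"ty": -220,"tz": 2,"rx": -0.048,"ry": -0.45,"rz": 0.07,"grip": -0.5}])

```text
time: 19.53
position: [582.5, -44.3, 187.9]
tcp_rot: [[0.067, 0.998, -0.002], [0.998, -0.067, -0.001], [-0.001, -0.002, -1.0]]
contact_force: [0.4, -0.4, -1.8]
width: 29.7
finger_force: 30.0
```

jog_arm(motion=[{"tx": 0,"ty": -30,"tz": 0,"rx": 0,"ry": 0,"rz": 0,"grip": -0.5},{"tx": 0,"ty": -60,"tz": 0,"rx": 0,"ry": 0,"rz": 0,"grip": -0.5},{"tx": 0,"ty": -90,"tz": 0,"rx": 0,"ry": 0,"rz": 0,"grip": -0.5},{"tx": 0,"ty": -115,"tz": 0,"rx": 0,"ry": 0,"rz": 0,"grip": -0.5},{"tx": 0,"ty": -134,"tz": 0,"rx": 0,"ry": 0,"rz": 0,"grip": -0.5},{"tx": 0,"ty": -134,"tz": 0,"rx": 0,"ry": 0,"rz": 0,"grip": -0.5},{"tx": 0,"ty": -134,"tz": 0,"rx": 0,"ry": 0,"rz": 0,"grip": -0.5},{"tx": 0,"ty": -134,"tz": 0,"rx": 0,"ry": 0,"rz": 0,"grip": -0.5}])

```text
time: 20.2
position: [583.1, -175.8, 188.2]
tcp_rot: [[0.067, 0.998, -0.004], [0.998, -0.067, 0.001], [0.0, -0.004, -1.0]]
contact_force: [0.4, 0.5, -1.3]
width: 29.7
finger_force: 30.0
```

```bash
cat > chk.py <<'E'
from plan import *
np.set_printoptions(precision=2,suppress=True)
s=robot.get_state();print({k:np.array(s[k]) for k in("time","position","contact_force","wrist_torque","width","finger_force")})
for c in("scene","side","wrist"):
  P(c);save(robot.capture(c),"z_%s.png"%c)
  for l in["carton","carton_mid","guide_face","fixed_face","pointer_tip"]:
    print(c,l,[(np.array(r["point"]),round(r["conf"],2)) for r in robot.mark_of(l,c) if r["point"][1]<0][:1])
delta([584.3,-176.4,54],Ro.from_euler("z",-.068).as_matrix()@B)
E
python3 chk.py
```

```text
{'time': array(20.2), 'position': array([ 583.06, -175.82,  188.16]), 'contact_force': array([ 0.44,  0.55, -1.27]), 'wrist_torque': array([ 0.02, -0.11, -0.01]), 'width': array(29.67), 'finger_force': array(29.98)}
scene carton [(array([ 584. , -178.1,  143.9]), 0.83)]
scene carton_mid [(array([ 583.1, -179.1,  192.3]), 0.63)]
scene guide_face [(array([ 562.9, -173. ,    9.1]), 0.94)]
scene fixed_face [(array([ 609.8, -175.7,   13.1]), 0.73)]
scene pointer_tip [(array([564.9, -76.8,  38.7]), 0.71)]
side carton [(array([ 583.8, -178.1,  145.8]), 0.85)]
side carton_mid [(array([ 583.4, -179.3,  198.4]), 0.82)]
side guide_face [(array([ 560.3, -176. ,   13.6]), 0.74)]
side fixed_face [(array([ 605. , -176.7,   13.6]), 0.62)]
side pointer_tip [(array([560. , -74.9,  40.6]), 0.89)]
wrist carton [(array([ 582.3, -174.9,  148. ]), 0.85)]
wrist carton_mid []
wrist guide_face [(array([562.7, -72.1,  35.1]), 0.68)]
wrist fixed_face []
wrist pointer_tip [(array([564.5, -77.6,  37.6]), 0.5)]
t 21.1 from [ 583.89 -176.94  189.42] d [   0.41    0.54 -135.42] rot [ 0. -0. -0.]
```

The networks put the lane centre at x≈584.5 and the carton at x≈584, so it is over the lane. Lowering.

jog_arm(motion=[{"tx": 0.4,"ty": 0.5,"tz": -20,"rx": 0,"ry": 0,"rz": 0,"grip": -0.5},{"tx": 0.4,"ty": 0.5,"tz": -45,"rx": 0,"ry": 0,"rz": 0,"grip": -0.5},{"tx": 0.4,"ty": 0.5,"tz": -70,"rx": 0,"ry": 0,"rz": 0,"grip": -0.5},{"tx": 0.4,"ty": 0.5,"tz": -85,"rx": 0,"ry": 0,"rz": 0,"grip": -0.5},{"tx": 0.4,"ty": 0.5,"tz": -95,"rx": 0,"ry": 0,"rz": 0,"grip": -0.5},{"tx": 0.4,"ty": 0.5,"tz": -103,"rx": 0,"ry": 0,"rz": 0,"grip": -0.5},{"tx": 0.4,"ty": 0.5,"tz": -110,"rx": 0,"ry": 0,"rz": 0,"grip": -0.5},{"tx": 0.4,"ty": 0.5,"tz": -115,"rx": 0,"ry": 0,"rz": 0,"grip": -0.5}])

```text
time: 21.77
position: [584.7, -176.5, 74.4]
tcp_rot: [[0.068, 0.998, -0.001], [0.998, -0.068, -0.001], [-0.001, -0.001, -1.0]]
contact_force: [-0.3, -0.5, -1.0]
width: 29.6
finger_force: 30.0
```

jog_arm(motion=[{"tx": 0,"ty": 0,"tz": -4,"rx": 0,"ry": 0,"rz": 0,"grip": -0.5},{"tx": 0,"ty": 0,"tz": -8,"rx": 0,"ry": 0,"rz": 0,"grip": -0.5},{"tx": 0,"ty": 0,"tz": -12,"rx": 0,"ry": 0,"rz": 0,"grip": -0.5},{"tx": 0,"ty": 0,"tz": -15,"rx": 0,"ry": 0,"rz": 0,"grip": -0.5},{"tx": 0,"ty": 0,"tz": -17,"rx": 0,"ry": 0,"rz": 0,"grip": -0.5},{"tx": 0,"ty": 0,"tz": -17,"rx": 0,"ry": 0,"rz": 0,"grip": -0.5},{"tx": 0,"ty": 0,"tz": -17,"rx": 0,"ry": 0,"rz": 0,"grip": -0.5}])

```text
time: 22.35
position: [584.3, -176.4, 57.5]
tcp_rot: [[0.068, 0.998, -0.002], [0.998, -0.068, -0.001], [-0.001, -0.002, -1.0]]
contact_force: [0.1, -0.0, -1.1]
width: 29.9
finger_force: 30.0
```

jog_arm(motion=[{"tx": 0,"ty": 0,"tz": -1,"rx": 0,"ry": 0,"rz": 0,"grip": -0.5},{"tx": 0,"ty": 0,"tz": -2,"rx": 0,"ry": 0,"rz": 0,"grip": -0.5},{"tx": 0,"ty": 0,"tz": -2.5,"rx": 0,"ry": 0,"rz": 0,"grip": -0.5},{"tx": 0,"ty": 0,"tz": -2.5,"rx": 0,"ry": 0,"rz": 0,"grip": -0.5},{"tx": 0,"ty": 0,"tz": -2.5,"rx": 0,"ry": 0,"rz": 0,"grip": -0.5}])

```text
time: 22.77
position: [584.3, -176.5, 54.9]
tcp_rot: [[0.068, 0.998, -0.002], [0.998, -0.068, -0.001], [-0.001, -0.002, -1.0]]
contact_force: [0.7, -0.8, -1.7]
width: 29.9
finger_force: 30.0
```

jog_arm(motion=[{"tx": 0,"ty": 0,"tz": -0.5,"rx": 0,"ry": 0,"rz": 0,"grip": -0.5},{"tx": 0,"ty": 0,"tz": -1,"rx": 0,"ry": 0,"rz": 0,"grip": -0.5},{"tx": 0,"ty": 0,"tz": -1,"rx": 0,"ry": 0,"rz": 0,"grip": -0.5},{"tx": 0,"ty": 0,"tz": -1,"rx": 0,"ry": 0,"rz": 0,"grip": -0.5}])

```text
time: 23.1
position: [584.2, -176.4, 53.9]
tcp_rot: [[0.068, 0.998, -0.002], [0.998, -0.068, -0.0], [-0.001, -0.002, -1.0]]
contact_force: [-0.7, -0.2, -1.7]
width: 30.0
finger_force: 30.0
```

jog_arm(motion=[{"tx": 0,"ty": 0,"tz": -0.7,"rx": 0,"ry": 0,"rz": 0,"grip": -0.5},{"tx": 0,"ty": 0,"tz": -1.4,"rx": 0,"ry": 0,"rz": 0,"grip": -0.5},{"tx": 0,"ty": 0,"tz": -1.4,"rx": 0,"ry": 0,"rz": 0,"grip": -0.5},{"tx": 0,"ty": 0,"tz": -1.4,"rx": 0,"ry": 0,"rz": 0,"grip": -0.5}])

```text
time: 23.43
position: [584.5, -176.3, 53.4]
tcp_rot: [[0.068, 0.998, -0.001], [0.998, -0.068, -0.001], [-0.001, -0.001, -1.0]]
contact_force: [-2.0, 0.4, 6.7]
width: 29.5
finger_force: 30.0
```

Run:
```python
from h import *
np.set_printoptions(precision=2,suppress=True)
for c in("scene","side"):
  P(c);robot.capture(c)
  for l in["carton","carton_mid"]:
    print(c,l,[(np.array(r["point"]),round(r["conf"],2)) for r in robot.mark_of(l,c) if r["point"][1]<0][:1])
s=robot.get_state();print(np.array(s["position"]),np.array(s["contact_force"]))
```

```text
scene carton [(array([ 583.1, -181.7,    7.4]), 0.68)]
scene carton_mid [(array([ 587.3, -180.6,   58.4]), 0.72)]
side carton [(array([ 582. , -173.9,   11.3]), 0.86)]
side carton_mid [(array([ 583.1, -177.9,   61.2]), 0.85)]
[ 584.54 -176.31   53.42] [-3.01  1.16  7.31]
```

Contact felt at +7 N, with the carton's middle at z≈60, so it stands on the bed. Releasing and rising.

jog_arm(motion=[{"tx": 0,"ty": 0,"tz": 0.7,"rx": 0,"ry": 0,"rz": 0,"grip": -0.5},{"tx": 0,"ty": 0,"tz": 0.7,"rx": 0,"ry": 0,"rz": 0,"grip": 0.3},{"tx": 0,"ty": 0,"tz": 0.7,"rx": 0,"ry": 0,"rz": 0,"grip": 0.3},{"tx": 0,"ty": 0,"tz": 0.7,"rx": 0,"ry": 0,"rz": 0,"grip": 0.3},{"tx": 0,"ty": 0,"tz": 0.7,"rx": 0,"ry": 0,"rz": 0,"grip": 0.3},{"tx": 0,"ty": 0,"tz": 0.7,"rx": 0,"ry": 0,"rz": 0,"grip": 0.3},{"tx": 0,"ty": 0,"tz": 0.7,"rx": 0,"ry": 0,"rz": 0,"grip": 0.3},{"tx": 0,"ty": 0,"tz": 0.7,"rx": 0,"ry": 0,"rz": 0,"grip": 0.3}])

```text
time: 24.4
position: [584.3, -176.4, 53.2]
tcp_rot: [[0.068, 0.998, -0.002], [0.998, -0.068, -0.0], [-0.001, -0.002, -1.0]]
contact_force: [0.4, 0.7, -0.2]
width: 59.4
finger_force: 0.0
```

jog_arm(motion=[{"tx": 0,"ty": 0,"tz": 10,"rx": 0,"ry": 0,"rz": 0,"grip": 0.3},{"tx": 0,"ty": 0,"tz": 30,"rx": 0,"ry": 0,"rz": 0,"grip": 0.3},{"tx": 0,"ty": 0,"tz": 60,"rx": 0,"ry": 0,"rz": 0,"grip": 0.3},{"tx": 0,"ty": 0,"tz": 100,"rx": 0,"ry": 0,"rz": 0,"grip": 0.3},{"tx": 0,"ty": 0,"tz": 140,"rx": 0,"ry": 0,"rz": 0,"grip": 0.3},{"tx": 0,"ty": 0,"tz": 180,"rx": 0,"ry": 0,"rz": 0,"grip": 0.3},{"tx": 0,"ty": 0,"tz": 180,"rx": 0,"ry": 0,"rz": 0,"grip": 0.3},{"tx": 0,"ty": 0,"tz": 180,"rx": 0,"ry": 0,"rz": 0,"grip": 0.3}])

```text
time: 25.07
position: [586.0, -176.6, 236.9]
tcp_rot: [[0.068, 0.998, 0.004], [0.998, -0.068, -0.002], [-0.002, 0.004, -1.0]]
contact_force: [0.3, -0.3, -0.7]
width: 59.9
finger_force: 0.0
```

```bash
python3 chk.py; python3 meas.py | grep -E "^37|^[0-9]+\.[0-9]+ \["
python3 - <<'E'
from h import *
for l in("tub","cracker_stack"):print(l,[(r["point"],r["conf"]) for r in robot.mark_of(l,"scene")][:1])
E
```

```text
{'time': array(25.07), 'position': array([ 585.95, -176.58,  236.9 ]), 'contact_force': array([ 0.32, -0.34, -0.71]), 'wrist_torque': array([-0.05, -0.11,  0.02]), 'width': array(59.87), 'finger_force': array(0.)}
scene carton [(array([ 583. , -176.6,    8.4]), 0.64)]
scene carton_mid [(array([ 588.2, -181.4,   59.2]), 0.62)]
scene guide_face []
scene fixed_face [(array([ 609.1, -180.5,   12.6]), 0.7)]
scene pointer_tip [(array([564.9, -74.9,  38.8]), 0.47)]
side carton [(array([ 584.5, -174.5,   11.5]), 0.98)]
side carton_mid [(array([ 583. , -179.7,   61.9]), 0.6)]
side guide_face [(array([ 561.1, -177.6,    8.2]), 0.65)]
side fixed_face [(array([ 605.8, -178.7,   13.2]), 0.81)]
side pointer_tip [(array([560.8, -76.6,  40.3]), 0.82)]
wrist carton [(array([ 583.7, -178.4,   13.1]), 0.89)]
wrist carton_mid []
wrist guide_face [(array([ 562.1, -172.9,   11.1]), 0.91)]
wrist fixed_face [(array([ 605.7, -174.4,    9.7]), 0.65)]
wrist pointer_tip [(array([563.3, -75.2,  39.1]), 0.79)]
t 25.97 from [ 584.27 -176.44  233.25] d [   0.03    0.04 -179.25] rot [ 0. -0. -0.]
25.9667 [ 584.27 -176.44  233.25] 0.0020642483421731265 59.913800968925116
37 -8.0 -3.6 4.7 0.55
37 -7.0 -3.5 4.7 0.6
37 -6.0 -3.3 4.7 0.7
37 -5.0 -3.3 4.8 0.75
37 -4.0 -3.3 5.1 0.9
37 -3.0 -3.7 5.7 1.0
37 -2.0 -4.9 9.0 1.7
37 -1.0 -0.7 0.8 0.05
37 4.0 0.2 1.9 1.05
37 5.0 -0.8 2.9 1.05
37 6.0 -1.9 4.1 1.1
37 7.0 -2.7 5.1 1.2
37 8.0 -3.5 5.7 1.1
37 9.0 -4.1 5.9 0.9
37 10.0 -4.3 5.9 0.8
37 11.0 -4.3 5.9 0.8
37 12.0 -4.3 5.9 0.8
37 13.0 -4.3 6.0 0.85
tub [([714.6, 131.6, 1.1], 0.89)]
cracker_stack [([761.0, 18.8, -2.2], 0.73)]
```

The carton is standing at the lane centre, the pointer is still on the mark, and the tub and crackers have not moved. Handing in.

```bash
python3 -c "
from bench import robot
print(robot.hand_in())"
```

```text
the job is handed in; nothing more can be done
None
```

I handed the job in at about 26 s of the 72 s allowed: the guide measured within about 0.3 mm of the mark with the knob released, the carton stands upright mid-lane, and the tub and crackers did not move; the hand-in returned no verdict.

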